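# Isolate, scrub and restart the cleaning pot

## Robot

A 6-joint arm with a two-finger parallel gripper is mounted at the origin on a cart in front of the work surface, level with it; the furniture and walls round the work are solid. World frame = base frame: x ahead of the robot, y to its left, z up, the work surface at z = 0. Lengths are in m, angles in degrees, forces in N, time in s.
With the tool pointing down it reaches from about 0.4 to 0.825 m from the base axis. Payload 7 kg.
Tool frame: the origin (TCP) lies midway between the tips of the shut fingers; the grasp point (between the pads) lies 19 mm behind it (r.hold_point_z is the distance from the TCP to the grasp point, in m); x points along the fingers, y is the direction in which the jaws open and shut, and the axes are right-handed (so a half turn about x gives the same grasp; the last joint's range is limited). The gripper opens to 88 mm and grips with 3 to 60 N. Pads are 19 mm wide; open, the fingers measure 130 mm over their backs; the gripper's body (78 mm by 193 mm) begins 47 mm behind the grasp point.
Start: joints at [-60.441, 20.546, 0.682, 0, -70.136, -16.507], TCP at [0.152, -0.658, 0.227] pointing down, gripper open.
Joint ranges: [-176.03, 176.03], [-82.01, 121.73], [-58.28, 71.71], [-173.87, 95.51], [-174.79, -0.11], [-173.66, 173.66]. Speed limits (degrees/s): [136.94, 136.94, 172.46, 180, 180, 180].

## Interface

Orientations are given as [roll, pitch, yaw] about the fixed x, y, z axes, in that order (R = Rz(yaw) Ry(pitch) Rx(roll)).
In Python, from plant import r, viewer, order gives the robot as it stands. The module is installed in compiled form; this text tells all that it offers.
- The arm moves only by the shell command python3 -m creep 'ROWS' [FORCE]. ROWS is JSON, a list of rows, each an object of numbers: "ax", "ay", "az": the turn, a rotation vector about the tool's x, y, z in degrees; "tx", "ty", "tz": the shift along the tool's x, y, z in m; "fingers": the finger opening in m, from 0 to 0.0876. A call has 1 to 5 rows; each row is the pose to reach, as a shift and turn from the pose commanded when the call began, along the tool's axes at that moment; what a row does not reach only later rows make up. A row lasts 1/10 s, in which the tool goes at most 50 mm and 8.59 degrees, less where a joint would pass 70% of its speed; a pose out of reach is approached as far as the arm can. A call with a gripper value outside its range is refused whole. The fingers move at their own pace and stop on an object; FORCE is the grip in N (left out, the last holds). Time passes only in rows, so rows that repeat a pose let the fingers close. It gives the time, the measured TCP pose, the force and the opening at its end, in the units of the state.
- r.get_state(): the state, without advancing time (a new reading comes with each control period).
- viewer.capture(name): name is "scene" or "side" or "wrist"; returns a dict with "pixels" (420x560x3 uint8, blue, green, red), "depth" (420x560 float32, m along the optical axis (not along the pixel's ray), 0 where there is no reading), "fx", "fy", "cx", "cy" (pixels), "rvec" (rotation vector, rad) and "tvec" (3), from world to camera coordinates, as OpenCV has them; the wrist camera has in their place "T_tool_cam" (4x4, takes a point from camera to tool coordinates, whose origin is the TCP and whose axes are the tool frame's). Camera axes: x right, y down, z forward; pixel columns grow to the right and rows downward; lengths in m; the calibration is good to about 2 mm. A picture is of the moment at which its call begins: read the wrist's pose just before it.
- order.close_job(): hands the job in, once; it reports no verdict.
The state is a dict: "time_s": time; "joints": joint angles; "qd": joint speeds; "joint_torque": joint torques, N m; "tcp_pos": TCP position; "eef_rot": TCP orientation; "contact_force": force on the tool from outside, world axes, zero at the start; "moment": the same for the moment, N m; "gripper_width": finger opening in m.
Only numpy, scipy, OpenCV 4.12 (cv2) and the standard library are available. Lean on these libraries where they do the work, as an engineer would, in place of code of your own. Each camera call takes 0.05 s, during which the arm holds its last target.

## Task

Clean out the steel agitator pot safely: first throw the red-handled isolator fully over to off (red dot), then take the green-handled brush from its stand and scrub inside the pot with two full strokes, each right down to the bottom and then up about 5 cm, its foot staying inside the pot. Stand the brush back upright in its stand, let go of it, and only then throw the red-handled isolator fully back on (green dot). Leave the black-handled isolator on and the other things on the bench where they are; the brush must never be in the pot while the red-handled isolator is on.

Things in the scene. Friction and masses are not known exactly. Their poses are not given: they have to be found in the camera images.
- pot_isolator: a fixed grey bench isolator box, 90 (own x) x 60 (own y) x 45 mm high (its mounting foot is 112 mm long in x), with a red T-handle; origin at the centre of its underside. Its own +x end carries a green dot (ON), its own -x end a red dot (OFF)
- fan_isolator: a fixed grey bench isolator box, 90 (own x) x 60 (own y) x 45 mm high (its mounting foot is 112 mm long in x), with a black T-handle; origin at the centre of its underside. Its own +x end carries a green dot (ON), its own -x end a red dot (OFF)
- pot_isolator_handle (a joint): angle of the red handle about its pivot (level axis along the box's own y, 40 mm above the bench): 0 = fully OFF, leaning 0.6 rad from upright towards the box's own -x end (red dot); 1.2 = fully ON, leaning 0.6 rad towards own +x (green dot). The handle is weighted (0.3 kg) and works over-centre: once past upright (0.6) it falls on by itself to that stop and rests there; about 1.5 N at the crossbar moves it off a stop
- fan_isolator_handle (a joint): angle of the black handle about its pivot (level axis along the box's own y, 40 mm above the bench): 0 = fully OFF, leaning 0.6 rad from upright towards the box's own -x end (red dot); 1.2 = fully ON, leaning 0.6 rad towards own +x (green dot). The handle is weighted (0.3 kg) and works over-centre: once past upright (0.6) it falls on by itself to that stop and rests there; about 1.5 N at the crossbar moves it off a stop. Starts ON and must stay ON
- pot_isolator_grip (a point): centre of the red T-handle's crossbar (16 mm diameter, 44 mm long, along the box's own y; on a flat 9 x 14 mm steel stem), 72 mm from the pivot; about 99 mm above the bench at either stop, 112 mm when upright
- fan_isolator_grip (a point): centre of the black T-handle's crossbar (16 mm diameter, 44 mm long, along the box's own y; on a flat 9 x 14 mm steel stem), 72 mm from the pivot; about 99 mm above the bench at either stop, 112 mm when upright
- pot: fixed cleaning pot: blue base 104 x 104 x 28 mm with an open round steel pot on it, 90 mm outer and 80 mm inner diameter, 4 mm wall, rim 103 mm above the bench; origin at the centre of its underside, z up
- pot_floor (a point): centre of the pot's inner floor, 32 mm above the bench, 71 mm below the rim
- stand: fixed grey round brush stand: foot disc 80 mm diameter, cup 62 mm outer and 55 mm inner diameter, rim 46 mm above the bench; origin at the centre of its underside
- stand_floor (a point): centre of the inner floor of the stand's cup, 9 mm above the bench, 37 mm below its rim
- brush: loose round brush standing upright in the stand, 170 mm tall, 0.1 kg, z up along its handle: flat-footed white bristle head 36 mm diameter and 48 mm tall, thin steel rod, green handle 24 mm diameter from 92 to 160 mm above the foot; origin at the centre of its foot
- brush_foot (a point): centre of the brush's flat foot (lower end of the bristle head)
- brush_grip (a point): point on the axis of the brush's green handle, 135 mm above the foot
- tube_bush: loose brown turned steel bush, 53 mm diameter, 48 mm tall, bystander; origin under its centre
- tip_tin: loose open bare-metal tin, 62 mm diameter, 50 mm tall, bystander; origin under its centre
- tee_piece: loose dark welded tee bracket, 50 x 70 x 40 mm, bystander; origin under its centre
- screw_cup: loose red plastic cup with screws, 73 mm diameter, 75 mm tall, bystander; origin under its centre
- nozzle_paste: loose blue tin with white lid, 70 mm diameter, 56 mm tall, bystander; origin under its centre
- gas_nozzle: loose brass gas nozzle standing on end, 25 mm diameter, 56 mm tall, bystander; origin under its centre
- flange_nut: loose dark flanged nut, 46 mm diameter, 22 mm tall, bystander; origin under its centre
Mind the look-alikes: they are no part of the job. What is shaped like the brush but yellow is not meant.

How it is judged (in metres and radians):
On the way, in this order (a step that is already met when the one before it is completed fails the run):
1. red-handled isolator fully off (value of joint pot_isolator_handle below 0.12 rad), for 0.2 s.
2. brush foot at the bottom of the pot, isolator off (horizontal distance between brush_foot and pot_floor below 0.04 m and z of brush_foot in the frame of pot_floor below 0.015 m and value of joint pot_isolator_handle below 0.12 rad), for 0.05 s.
3. brush raised 35 to 75 mm off the pot floor, still over or in the pot (horizontal distance between brush_foot and pot_floor below 0.04 m and z of brush_foot in the frame of pot_floor between 0.035 and 0.075 m and value of joint pot_isolator_handle below 0.12 rad), for 0.05 s.
4. brush at the bottom again (all of step 2), for 0.05 s.
5. brush raised again (all of step 3), for 0.05 s.
6. brush upright in its stand and let go, isolator still off (horizontal distance between brush_foot and stand_floor below 0.016 m and z of brush_foot in the frame of stand_floor below 0.006 m and angle between brush's own z axis and vertical below 0.2 rad and contact force between the fingers and brush below 0.1 N and value of joint pot_isolator_handle below 0.12 rad), for 0.2 s.
At the end, for the whole second after the job is handed in: Both isolators on (handle angles above 1.08 of 1.2 rad); the brush stands released and at rest in its stand, foot within 16 mm of the cup's centre and 6 mm of its floor, within 0.2 rad of upright (value of joint each of pot_isolator_handle, fan_isolator_handle above 1.08 rad and horizontal distance between brush_foot and stand_floor below 0.016 m and z of brush_foot in the frame of stand_floor below 0.006 m and angle between brush's own z axis and vertical below 0.2 rad and contact force between the fingers and brush below 0.1 N and linear speed of brush below 0.02 m/s); the robot touches nothing.
It fails at once if brush in the pot while the red-handled isolator is not off (horizontal distance between brush_foot and pot_floor below 0.04 m and z of brush_foot in the frame of pot_floor below 0.065 m and value of joint pot_isolator_handle above 0.35 rad).
It fails at once if black-handled isolator moved from on (value of joint fan_isolator_handle below 0.7 rad).
It fails at once if a bystander pushed more than 30 mm (distance of any of tube_bush, tip_tin, tee_piece, screw_cup, nozzle_paste, flange_nut, gas_nozzle from where it was at the start of the episode above 0.03 m).
It also fails if it takes over 72 s, if anything falls off the work surface, if the arm or the gripper's body presses on something with over 40 N, if the wrist force passes 120 N, or if a joint passes its speed limit or range.

## Working session

There is one attempt and no reset: what is moved stays moved. The work goes in short steps, Python scripts to look and compute and a shell command to move; the robot and the scene stay as the last step left them, time stands still between calls to the robot, and variables do not carry over. Pictures are saved under pics/ and viewed, and the job is handed in when it is done.

```bash
mkdir -p pics; ls
python3 - <<'E'
from plant import r, viewer, order
import cv2
print(r.get_state(), r.hold_point_z)
for n in ("scene","side","wrist"):
    c=viewer.capture(n); cv2.imwrite(f"pics/{n}0.png",c["pixels"])
    print(n,{k:(v.tolist() if hasattr(v,'tolist') else v) for k,v in c.items() if k not in("pixels","depth")})
E
```

```text
pics
{'time_s': 0.0, 'joints': array([-6.04407701e+01,  2.05906798e+01,  6.33956026e-01, -1.82873424e-02,
       -7.01339472e+01, -1.65061550e+01]), 'qd': array([-0.10652322, -0.04289912,  0.03912283, -0.04291098, -0.01668747,
        0.06689012]), 'joint_torque': array([ 6.10137395e-04, -5.82725322e+01,  2.93051791e+01,  6.99672371e+00,
        7.16711045e-03, -1.24096709e-04]), 'tcp_pos': array([ 0.15230327, -0.65710884,  0.22563834]), 'eef_rot': array([ 95.77164526,  89.90771313, 108.8184921 ]), 'contact_force': array([-0.20950149, -0.34421068,  0.37065454]), 'moment': array([ 0.01101084,  0.00739605, -0.00965919]), 'gripper_width': 0.08755863049456149} 0.0188
scene {'fx': 488.14412170256054, 'fy': 488.14412170256054, 'cx': 271.433047712897, 'cy': 209.39715950204624, 'rvec': [0.3190075974753801, -2.912999272919855, 0.9356966957643013], 'tvec': [0.5545841631085731, 0.06961713122668045, 1.0840476643208805]}
side {'fx': 418.05274225157376, 'fy': 418.05274225157376, 'cx': 282.0658662246493, 'cy': 209.38429616903187, 'rvec': [2.082682018336531, -0.2507722068439306, 0.11169527872708679], 'tvec': [-0.5037941846613417, 0.23731225980647097, 0.7545517285272539]}
wrist {'fx': 320.5151805465089, 'fy': 320.5151805465089, 'cx': 278.0432569366762, 'cy': 208.82164110000664, 'T_tool_cam': [[0.0011014731232055952, -0.3032264001121454, 0.9529179067642649, -0.1579119850415712], [0.9999993594623837, 0.0005821792619514663, -0.0009706400617341112, -0.0011586939460473955], [-0.00026044535193604405, 0.9529183655184404, 0.3032268471390398, -0.08204312026822673], [0.0, 0.0, 0.0, 1.0]]}
```

View pics/scene0.png

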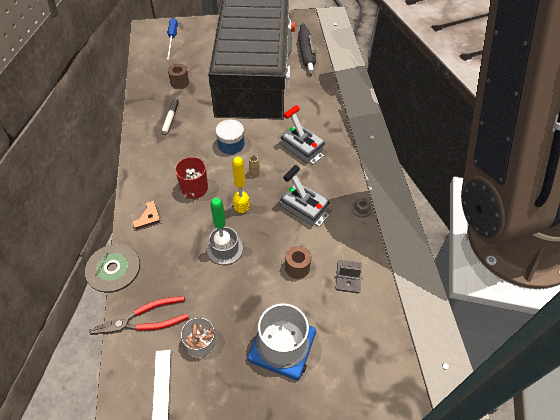

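View pics/side0.png

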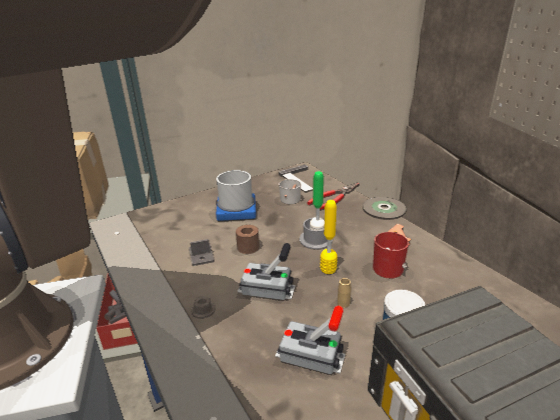

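View pics/wrist0.png

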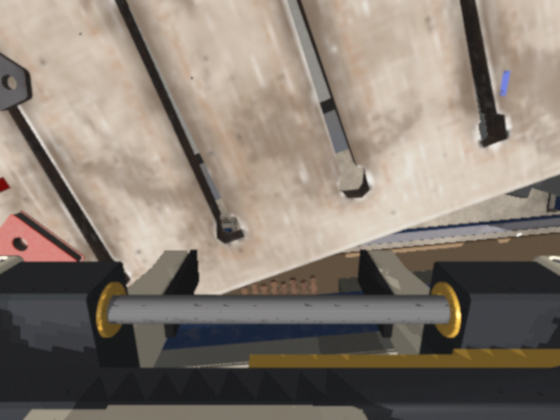

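The scene view shows the red handle at (292,112), black handle at (291,173), green brush at (218,213) in its stand (225,246), yellow look-alike at (239,175), and the pot at (283,335). Next I'll measure them.

```bash
cat > h.py <<'E'
import numpy as np, cv2
from plant import r, viewer, order
from scipy.spatial.transform import Rotation as Ro
def cloud(n):
    st=r.get_state(); c=viewer.capture(n); d=c["depth"]; v,u=np.indices(d.shape)
    P=np.stack([(u-c["cx"])/c["fx"]*d,(v-c["cy"])/c["fy"]*d,d],-1)
    if n=="wrist":
        T=c["T_tool_cam"]; R=Ro.from_euler('xyz',st["eef_rot"],degrees=True).as_matrix()
        W=(P@T[:3,:3].T+T[:3,3])@R.T+st["tcp_pos"]
    else:
        R=cv2.Rodrigues(np.array(c["rvec"]))[0]; W=(P-np.array(c["tvec"]).ravel())@R
    W[d<=0]=np.nan
    return c["pixels"],W,c
def hsv(p): return cv2.cvtColor(p,cv2.COLOR_BGR2HSV)
def circ(xy):
    A=np.c_[2*xy,np.ones(len(xy))]; s=np.linalg.lstsq(A,(xy**2).sum(1),rcond=None)[0]
    return s[:2],np.sqrt(s[2]+s[0]**2+s[1]**2)
E
python3 - <<'E'
from h import *
for n,pts in (("scene",dict(red=(292,112),black=(291,173),green=(218,205),brushcup=(225,246),yellow=(239,175),pot=(283,335),paste=(230,132),cup=(192,178),nozzle=(254,165),bush=(297,262),tin=(198,338),tee=(348,276),nut=(362,206),toolbox=(247,100),tbtop=(250,50))),):
    p,W,c=cloud(n)
    for k,(u,v) in pts.items(): print(k,(u,v),np.round(W[v,u],3))
for n in("scene","side"):
    p,W,c=cloud(n); H=hsv(p); h,s,v=[H[...,i] for i in range(3)]
    ins=(W[...,0]>.2)&(W[...,0]<1)&(abs(W[...,1])<.6)&(W[...,2]>-.01)&(W[...,2]<.3)
    print(n)
    for nm,m in dict(green=(h>45)&(h<75)&(s>150)&(W[...,2]>.08),red=((h<6)|(h>174))&(s>170)&(W[...,2]>.08)).items():
        m=m&ins; k,l,st,ce=cv2.connectedComponentsWithStats(m.astype(np.uint8))
        for i in range(1,k):
            if st[i,4]>20: Q=W[l==i]; print(nm,ce[i].round(),st[i,4],np.median(Q,0).round(3),np.percentile(Q,3,0).round(3),np.percentile(Q,97,0).round(3))
    # dots
    for nm,m in dict(gdot=(h>40)&(h<85)&(s>120)&(W[...,2]<.07),rdot=((h<8)|(h>172))&(s>140)&(W[...,2]<.07)).items():
        m=m&ins; k,l,st,ce=cv2.connectedComponentsWithStats(m.astype(np.uint8))
        for i in range(1,k):
            if st[i,4]>4 and st[i,4]<60: print(nm,ce[i].round(),st[i,4],np.median(W[l==i],0).round(3))
    cup=(W[...,2]>.098)&(W[...,2]<.108)
    k,l,st,ce=cv2.connectedComponentsWithStats(((W[...,2]>.096)&(W[...,2]<.108)&ins).astype(np.uint8))
    for i in range(1,k):
        if st[i,4]>60: print("rim",ce[i].round(),st[i,4],circ(W[l==i][:,:2]))
    k,l,st,ce=cv2.connectedComponentsWithStats(((W[...,2]>.041)&(W[...,2]<.049)&ins).astype(np.uint8))
    for i in range(1,k):
        if st[i,4]>25: print("46",ce[i].round(),st[i,4],circ(W[l==i][:,:2]),np.median(W[l==i],0).round(3))
E
```

```text
red (292, 112) [ 0.558 -0.185  0.102]
black (291, 173) [0.523 0.007 0.107]
green (218, 205) [0.634 0.171 0.175]
brushcup (225, 246) [0.629 0.178 0.039]
yellow (239, 175) [0.626 0.055 0.13 ]
pot (283, 335) [0.47  0.339 0.031]
paste (230, 132) [ 0.701 -0.13   0.057]
cup (192, 178) [0.753 0.017 0.04 ]
nozzle (254, 165) [ 0.622 -0.051  0.043]
bush (297, 262) [ 0.476  0.161 -0.001]
tin (198, 338) [0.625 0.381 0.033]
tee (348, 276) [0.365 0.175 0.008]
nut (362, 206) [ 0.356 -0.019 -0.   ]
toolbox (247, 100) [ 0.687 -0.244  0.063]
tbtop (250, 50) [ 0.693 -0.317  0.161]
scene
green [218. 213.] 325 [0.637 0.172 0.15 ] [0.629 0.16  0.104] [0.648 0.176 0.179]
red [291. 111.] 102 [ 0.56  -0.185  0.104] [ 0.546 -0.204  0.096] [ 0.574 -0.169  0.108]
gdot [291. 129.] 14 [ 0.558 -0.186  0.043]
gdot [292. 190.] 22 [0.521 0.002 0.042]
rdot [314. 144.] 19 [ 0.494 -0.147  0.042]
rdot [319. 206.] 22 [0.453 0.035 0.042]
rdot [147. 303.] 5 [0.752 0.325 0.011]
rdot [138. 308.] 18 [0.768 0.338 0.01 ]
rdot [138. 324.] 7 [0.754 0.371 0.011]
rim [246.  89.] 251 (array([ 0.68634506, -0.2513207 ]), np.float64(0.0
[... 4371 characters left out ...]
15390038559775)) [ 0.741 -0.013  0.045]
46 [266. 274.] 620 (array([0.48894841, 0.01784243]), np.float64(0.03156611198357783)) [0.485 0.012 0.043]
46 [344. 288.] 45 (array([ 0.62601936, -0.0613752 ]), np.float64(0.010194548402688764)) [ 0.622 -0.069  0.045]
46 [388. 312.] 32 (array([ 0.70070059, -0.14146547]), np.float64(0.027953692694601753)) [ 0.674 -0.146  0.045]
46 [310. 340.] 1094 (array([ 0.52829047, -0.16723046]), np.float64(0.03159771290828698)) [ 0.523 -0.173  0.043]
46 [381. 386.] 94 (array([ 0.62620825, -0.27313584]), np.float64(0.03137336675306623)) [ 0.599 -0.283  0.045]
46 [394. 413.] 36 (array([ 0.60267747, -0.32258114]), np.float64(0.005790578533765856)) [ 0.599 -0.325  0.045]
```

Run:
```python
import cv2,numpy as np
a=cv2.imread("pics/scene0.png")[90:290,160:380]; b=cv2.imread("pics/side0.png")[160:370,180:420]
cv2.imwrite("pics/crop0.png",np.hstack([cv2.resize(a,(396,360)),cv2.resize(b,(400,360))]))
```

```text
(no output)
```

View pics/crop0.png

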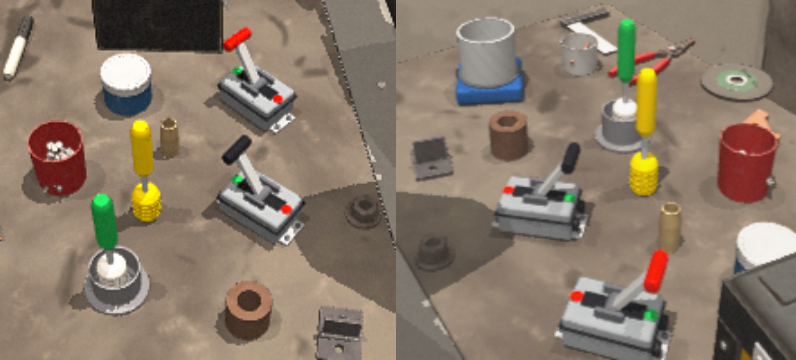

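Candidates: the switch is red T-handle (292,112) and not the black one (291,173); the brush is green (218,213) and not yellow (239,175); the pot is (283,335) and not the tin (198,338). The crop confirms these choices. Both handles lean to their green dots. Next I'll work out the tool poses.

```bash
cat >> h.py <<'E'
def go(x,y,z,yaw=None):
    """tool x down; yaw = direction of tool z in world xy, deg"""
    s=r.get_state(); R=Ro.from_euler('xyz',s["eef_rot"],degrees=True).as_matrix()
    d=R.T@(np.array([x,y,z])-s["tcp_pos"])
    zy=np.degrees(np.arctan2(R[1,2],R[0,2]))
    if yaw is None: yaw=zy
    a=np.radians(yaw); X=np.array([0,0,-1.]); Z=np.array([np.cos(a),np.sin(a),0]); T=np.c_[X,np.cross(Z,X),Z]
    rv=np.degrees(Ro.from_matrix(R.T@T).as_rotvec())
    print("now",s["time_s"],s["tcp_pos"].round(4),"zyaw %.1f"%zy,"w %.4f"%s["gripper_width"],"F",s["contact_force"].round(1),"j",s["joints"].round(0))
    print("shift",d.round(4),"turn",rv.round(2))
E
python3 - <<'E'
from h import *
go(.584,-.2015,.20,-31.4); go(.584,-.2015,.20,148.6)
p,W,c=cloud("scene")
m=(W[...,0]>.55)&(W[...,0]<.9)&(W[...,1]<-.2)&(W[...,1]>-.65)&(W[...,2]>.1); print(np.percentile(W[m],[.5,50,99.5],axis=0).round(3), np.nanmax(W[m],0))
E
```

```text
now 0.3 [ 0.1524 -0.6574  0.2262] zyaw 13.1 w 0.0878 F [ 0.3 -0.4 -1.1] j [-60.  21.   1.  -0. -70. -17.]
shift [0.0264 0.3466 0.5234] turn [ 4.445e+01 -2.000e-02 -3.000e-02]
now 0.3 [ 0.1524 -0.6574  0.2262] zyaw 13.1 w 0.0878 F [ 0.3 -0.4 -1.1] j [-60.  21.   1.  -0. -70. -17.]
shift [0.0264 0.3466 0.5234] turn [-1.3555e+02  4.0000e-02 -2.0000e-02]
[[ 0.596 -0.554  0.102]
 [ 0.699 -0.339  0.158]
 [ 0.818 -0.225  0.165]] [ 0.8317902  -0.20078614  0.16669001]
```

```bash
python3 -m creep '[{"tx":0,"ty":0.34,"tz":0.52,"fingers":0},{"tx":0,"ty":0.34,"tz":0.52,"fingers":0},{"tx":0,"ty":0.34,"tz":0.52,"fingers":0},{"tx":0,"ty":0.34,"tz":0.52,"fingers":0},{"tx":0,"ty":0.34,"tz":0.52,"fingers":0}]' 20
python3 - <<'E'
from h import *
go(.584,-.2015,.20,-31.4)
E
```

```text
now 0.35 [ 0.1524 -0.6575  0.2264] zyaw 13.1 w 0.0875 F [ 0.5  1.  -0.7] j [-60.  21.   1.  -0. -70. -17.]
shift [0.0265 0.3467 0.5234] turn [ 4.445e+01 -1.000e-02 -2.000e-02]invalid input
```

```bash
python3 -m creep '[{"ty":0.027,"tz":0.042,"fingers":0},{"ty":0.054,"tz":0.084,"fingers":0},{"ty":0.081,"tz":0.126,"fingers":0},{"ty":0.108,"tz":0.168,"fingers":0},{"ty":0.135,"tz":0.21,"fingers":0}]' 20
```

```text
invalid input
```

```bash
python3 -m creep '[{"ax":0,"ay":0,"az":0,"tx":0,"ty":0.027,"tz":0.042,"fingers":0.0},{"ax":0,"ay":0,"az":0,"tx":0,"ty":0.054,"tz":0.084,"fingers":0.0},{"ax":0,"ay":0,"az":0,"tx":0,"ty":0.081,"tz":0.126,"fingers":0.0},{"ax":0,"ay":0,"az":0,"tx":0,"ty":0.108,"tz":0.168,"fingers":0.0},{"ax":0,"ay":0,"az":0,"tx":0,"ty":0.135,"tz":0.21,"fingers":0.0}]' 20
```

```text
time_s: 0.85
tcp_pos: [0.3275, -0.4771, 0.2268]
eef_rot: [-55.9, 90.0, -42.8]
contact_force: [1.1, -1.4, 0.4]
gripper_width: 0.0529
```

```bash
python3 -c "
from h import *
go(.584,-.2015,.20,-31.4)"
python3 -m creep '[{"ax":8.5,"ay":0,"az":0,"tx":0,"ty":0.21,"tz":0.30,"fingers":0.0},{"ax":17,"ay":0,"az":0,"tx":0,"ty":0.21,"tz":0.30,"fingers":0.0},{"ax":25,"ay":0,"az":0,"tx":0,"ty":0.21,"tz":0.30,"fingers":0.0},{"ax":33,"ay":0,"az":0,"tx":0,"ty":0.21,"tz":0.30,"fingers":0.0},{"ax":41,"ay":0,"az":0,"tx":0,"ty":0.21,"tz":0.30,"fingers":0.0}]' 20
python3 -c "
from h import *
go(.584,-.2015,.20,-31.4)"
```

```text
now 0.85 [ 0.3275 -0.4771  0.2268] zyaw 13.0 w 0.0529 F [ 1.1 -1.4  0.4] j [-36.  12. -12.   0. -67. -41.]
shift [0.0268 0.2106 0.312 ] turn [4.444e+01 3.000e-02 2.000e-02]
time_s: 1.35
tcp_pos: [0.4822, -0.3057, 0.2269]
eef_rot: [9.8, 90.0, -17.0]
contact_force: [1.0, -0.6, -1.0]
gripper_width: 0.0134
now 1.35 [ 0.4822 -0.3057  0.2269] zyaw -26.8 w 0.0134 F [ 1.  -0.6 -1. ] j [ -13.   11.  -13.    0.  -66. -104.]
shift [0.027  0.139  0.0438] turn [ 4.55  0.04 -0.01]
```

```bash
python3 -m creep '[{"ax":4.5,"ay":0,"az":0,"tx":0,"ty":0.045,"tz":0.014,"fingers":0.0},{"ax":4.5,"ay":0,"az":0,"tx":0,"ty":0.09,"tz":0.028,"fingers":0.0},{"ax":4.5,"ay":0,"az":0,"tx":0.02,"ty":0.139,"tz":0.0438,"fingers":0.0},{"ax":4.5,"ay":0,"az":0,"tx":0.027,"ty":0.139,"tz":0.0438,"fingers":0.0},{"ax":4.5,"ay":0,"az":0,"tx":0.027,"ty":0.139,"tz":0.0438,"fingers":0.0}]' 20
python3 - <<'E'
from h import *
go(.584,-.2015,.08,-31.4)
for n in("wrist","side"):
    p,W,c=cloud(n); cv2.imwrite(f"pics/{n}1.png",p)
E
```

```text
time_s: 1.85
tcp_pos: [0.5822, -0.2011, 0.1976]
eef_rot: [-158.1, 89.8, 171.0]
contact_force: [0.0, -0.8, 0.1]
gripper_width: 0.0004
now 1.85 [ 0.5822 -0.2011  0.1976] zyaw -30.9 w 0.0004 F [ 0.  -0.8  0.1] j [  -1.   16.   -9.   -0.  -65. -120.]
shift [0.1176 0.0007 0.0021] turn [ 0.5  -0.18  0.07]
```

View pics/wrist1.png

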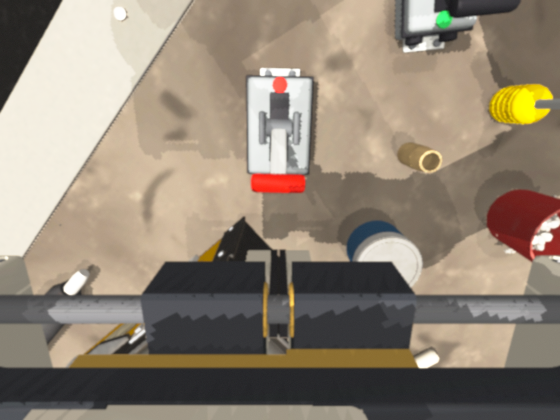

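View pics/side1.png

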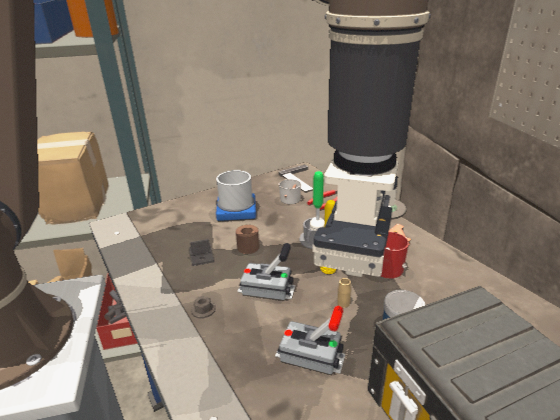

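Run:
```python
from h import *
a=np.radians(-31.4); ex=np.array([np.cos(a),np.sin(a)]); ey=np.array([-np.sin(a),np.cos(a)])
for n in("scene","side","wrist"):
    p,W,c=cloud(n)
    m=(W[...,0]>.5)&(W[...,0]<.85)&(W[...,1]<-.2)&(W[...,1]>-.6)&(W[...,2]>.12)&(W[...,2]<.17)
    Q=W[m]; L=(Q[:,:2]-[.584,-.2015])@np.c_[ex,ey]
    k=(abs(L[:,1])<.11)&(L[:,0]<.12)
    print(n,len(Q),k.sum(), (np.percentile(L[k],[1,5,50],axis=0).round(3) if k.any() else ''))
    for lo in(-.11,-.08,-.05,-.02,0.01):
        b=k&(L[:,1]>lo)&(L[:,1]<lo+.03)
        if b.sum()>5: print(lo,np.percentile(L[b,0],2).round(3),b.sum())
```

```text
scene 4109 638 [[ 0.037 -0.042]
 [ 0.043 -0.038]
 [ 0.088 -0.003]]
-0.05 0.037 160
-0.02 0.063 310
0.01 0.094 168
side 17798 3855 [[ 0.039 -0.109]
 [ 0.048 -0.105]
 [ 0.089 -0.064]]
-0.11 0.071 1244
-0.08 0.046 1373
-0.05 0.038 908
-0.02 0.067 286
0.01 0.096 44
wrist 805 393 [[ 0.038 -0.11 ]
 [ 0.085 -0.109]
 [ 0.096 -0.003]]
-0.11 0.096 53
-0.05 0.038 6
-0.02 0.083 334
```

The toolbox corner would sit right at the gripper body's edge if I pushed from behind the bar. I'll centre the jaws over the bar instead, jaw axis along it, and grip the bar by its ends. That leaves about 24 mm of clearance. First I'll refine the bar position with the wrist camera.

Run:
```python
from h import *
p,W,c=cloud("wrist"); H=hsv(p); h,s,v=[H[...,i] for i in range(3)]
red=((h<6)|(h>174))&(s>170)&(v>80)
for nm,(u0,u1,v0,v1) in dict(bar=(230,330,165,200),rdot=(265,295,75,95)).items():
    m=np.zeros_like(red); m[v0:v1,u0:u1]=red[v0:v1,u0:u1]; Q=W[m]; ys,xs=np.nonzero(m)
    print(nm,m.sum(),xs.min(),xs.max(),ys.min(),ys.max(),np.nanmean(Q,0).round(4),(np.nanmin(Q,0)+np.nanmax(Q,0))/2)
    if nm=="bar":
        rc=cv2.minAreaRect((W[m][:,:2]*1000).astype(np.float32)); print(rc)
box=(W[...,2]>.036)&(W[...,2]<.049)&(W[...,0]<.6)&(W[...,0]>.45)&(W[...,1]<-.1)&(W[...,1]>-.24)
print(cv2.minAreaRect((W[box][:,:2]*1000).astype(np.float32)))
go(.5615,-.188,.15,-31.4)
```

```text
bar 929 254 306 172 189 [ 0.5616 -0.1899  0.1054] [ 0.56199626 -0.19006458  0.10458919]
((562.1676635742188, -190.53317260742188), (42.16124725341797, 14.616562843322754), 58.84288787841797)
rdot 96 278 287 76 90 [ 0.4968 -0.1479  0.0431] [ 0.49648413 -0.14889567  0.042998  ]
((527.8907470703125, -168.62857055664062), (60.115821838378906, 89.83677673339844), 58.064125061035156)
now 2.15 [ 0.5821 -0.2036  0.2006] zyaw -31.1 w 0.0007 F [-0.8  0.8  0.1] j [  -1.   16.   -9.    0.  -65. -120.]
shift [ 0.0505  0.0027 -0.0257] turn [ 0.3   0.07 -0.03]
```

```bash
python3 -c "
from h import *
go(.5624,-.1898,.083,-31.5)"
python3 -m creep '[{"ax":0.4,"ay":0,"az":0,"tx":0,"ty":0.001,"tz":-0.024,"fingers":0.075},{"ax":0.4,"ay":0,"az":0,"tx":0,"ty":0.001,"tz":-0.024,"fingers":0.075},{"ax":0.4,"ay":0,"az":0,"tx":0,"ty":0.001,"tz":-0.024,"fingers":0.075},{"ax":0.4,"ay":0,"az":0,"tx":0,"ty":0.001,"tz":-0.024,"fingers":0.075},{"ax":0.4,"ay":0,"az":0,"tx":0,"ty":0.001,"tz":-0.024,"fingers":0.075}]' 10
python3 -m creep '[{"ax":0,"ay":0,"az":0,"tx":0,"ty":0,"tz":0,"fingers":0.075},{"ax":0,"ay":0,"az":0,"tx":0,"ty":0,"tz":0,"fingers":0.075},{"ax":0,"ay":0,"az":0,"tx":0,"ty":0,"tz":0,"fingers":0.075},{"ax":0,"ay":0,"az":0,"tx":0,"ty":0,"tz":0,"fingers":0.075},{"ax":0,"ay":0,"az":0,"tx":0,"ty":0,"tz":0,"fingers":0.075}]' 10
python3 -c "
from h import *
go(.5624,-.1898,.083,-31.5)
p,W,c=cloud('wrist'); cv2.imwrite('pics/wrist2.png',p)"
```

```text
now 2.15 [ 0.5821 -0.2036  0.2006] zyaw -31.1 w 0.0007 F [-0.8  0.8  0.1] j [  -1.   16.   -9.    0.  -65. -120.]
shift [ 0.1175  0.0016 -0.0241] turn [ 0.4   0.07 -0.03]
time_s: 2.65
tcp_pos: [0.5627, -0.1897, 0.1997]
eef_rot: [21.1, 90.0, -10.3]
contact_force: [0.8, 0.6, -0.3]
gripper_width: 0.0349
time_s: 3.15
tcp_pos: [0.5624, -0.1893, 0.1995]
eef_rot: [-129.8, 90.0, -161.2]
contact_force: [-0.4, 0.4, -0.5]
gripper_width: 0.0732
now 3.15 [ 0.5624 -0.1893  0.1995] zyaw -31.4 w 0.0732 F [-0.4  0.4 -0.5] j [   0.   14.  -12.    0.  -64. -122.]
shift [ 0.1165 -0.0004  0.0003] turn [ 0.08 -0.    0.  ]
```

View pics/wrist2.png

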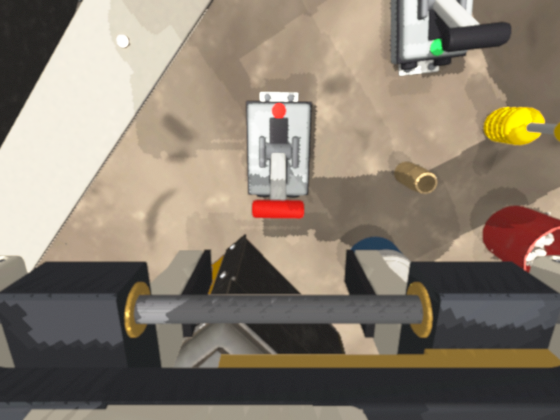

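```bash
python3 -m creep '[{"ax":0,"ay":0,"az":0,"tx":0.03,"ty":0,"tz":0,"fingers":0.075},{"ax":0,"ay":0,"az":0,"tx":0.06,"ty":0,"tz":0,"fingers":0.075},{"ax":0,"ay":0,"az":0,"tx":0.08,"ty":0,"tz":0,"fingers":0.075},{"ax":0,"ay":0,"az":0,"tx":0.09,"ty":0,"tz":0,"fingers":0.075},{"ax":0,"ay":0,"az":0,"tx":0.09,"ty":0,"tz":0,"fingers":0.075}]' 10
python3 -m creep '[{"ax":0,"ay":0,"az":0,"tx":0.007,"ty":0,"tz":0,"fingers":0.075},{"ax":0,"ay":0,"az":0,"tx":0.014,"ty":0,"tz":0,"fingers":0.075},{"ax":0,"ay":0,"az":0,"tx":0.02,"ty":0,"tz":0,"fingers":0.075},{"ax":0,"ay":0,"az":0,"tx":0.026,"ty":0,"tz":0,"fingers":0.075},{"ax":0,"ay":0,"az":0,"tx":0.026,"ty":0,"tz":0,"fingers":0.075}]' 10
python3 -c "
from h import *
go(.5624,-.1898,.083,-31.5)
p,W,c=cloud('wrist'); cv2.imwrite('pics/wrist3.png',p)
p,W,c=cloud('side'); cv2.imwrite('pics/side3.png',p[180:,150:])"
```

```text
time_s: 3.7
tcp_pos: [0.5616, -0.1892, 0.1083]
eef_rot: [-150.1, 89.9, 178.5]
contact_force: [-0.3, 0.4, 0.3]
gripper_width: 0.075
time_s: 4.2
tcp_pos: [0.5618, -0.1892, 0.0827]
eef_rot: [-156.0, 89.9, 172.6]
contact_force: [-0.2, 0.5, -0.3]
gripper_width: 0.075
now 4.2 [ 0.5618 -0.1892  0.0827] zyaw -31.4 w 0.0750 F [-0.2  0.5 -0.3] j [   0.   20.  -20.   -0.  -49. -122.]
shift [-0.0003 -0.0002  0.0008] turn [ 0.08 -0.07  0.03]
```

View pics/wrist3.png

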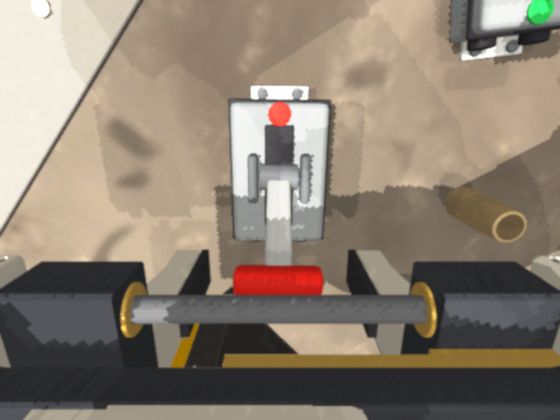

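View pics/side3.png

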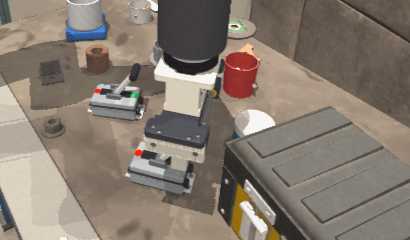

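The bar is centred between the jaws. Now I'll grip its ends.

```bash
python3 -m creep '[{"ax":0,"ay":0,"az":0,"tx":0,"ty":0,"tz":0,"fingers":0.03},{"ax":0,"ay":0,"az":0,"tx":0,"ty":0,"tz":0,"fingers":0.03},{"ax":0,"ay":0,"az":0,"tx":0,"ty":0,"tz":0,"fingers":0.03},{"ax":0,"ay":0,"az":0,"tx":0,"ty":0,"tz":0,"fingers":0.03},{"ax":0,"ay":0,"az":0,"tx":0,"ty":0,"tz":0,"fingers":0.03}]' 15
python3 -m creep '[{"ax":0,"ay":0,"az":0,"tx":0,"ty":0,"tz":0,"fingers":0.03},{"ax":0,"ay":0,"az":0,"tx":0,"ty":0,"tz":0,"fingers":0.03}]' 15
```

```text
time_s: 4.8
tcp_pos: [0.5622, -0.1896, 0.0837]
eef_rot: [-93.9, 90.0, -125.3]
contact_force: [-1.4, -1.5, 0.1]
gripper_width: 0.0436
time_s: 5.0
tcp_pos: [0.5622, -0.1896, 0.0837]
eef_rot: [-95.2, 90.0, -126.7]
contact_force: [-1.2, -3.3, 1.0]
gripper_width: 0.0439
```

```bash
python3 -m creep '[{"ax":0,"ay":0,"az":0,"tx":-0.0037,"ty":0,"tz":-0.006,"fingers":0.03},{"ax":0,"ay":0,"az":0,"tx":-0.0069,"ty":0,"tz":-0.0127,"fingers":0.03},{"ax":0,"ay":0,"az":0,"tx":-0.0094,"ty":0,"tz":-0.0194,"fingers":0.03},{"ax":0,"ay":0,"az":0,"tx":-0.0112,"ty":0,"tz":-0.0264,"fingers":0.03},{"ax":0,"ay":0,"az":0,"tx":-0.0126,"ty":0,"tz":-0.0407,"fingers":0.03}]' 15
python3 -m creep '[{"ax":0,"ay":0,"az":0,"tx":0.0014,"ty":0,"tz":-0.0143,"fingers":0.03},{"ax":0,"ay":0,"az":0,"tx":0.0032,"ty":0,"tz":-0.0213,"fingers":0.03},{"ax":0,"ay":0,"az":0,"tx":0.0057,"ty":0,"tz":-0.028,"fingers":0.03},{"ax":0,"ay":0,"az":0,"tx":0.0092,"ty":0,"tz":-0.035,"fingers":0.03},{"ax":0,"ay":0,"az":0,"tx":0.0126,"ty":0,"tz":-0.0407,"fingers":0.03}]' 15
python3 -c "
from h import *
go(.5624,-.1898,.083,-31.5)
p,W,c=cloud('wrist'); cv2.imwrite('pics/wrist4.png',p)"
```

```text
time_s: 5.5
tcp_pos: [0.5276, -0.168, 0.0964]
eef_rot: [-0.4, 90.0, -31.8]
contact_force: [1.2, -2.2, -4.3]
gripper_width: 0.0436
time_s: 6.0
tcp_pos: [0.4926, -0.1462, 0.0839]
eef_rot: [72.4, 90.0, 41.0]
contact_force: [-0.6, 0.4, 3.5]
gripper_width: 0.0433
now 6.0 [ 0.4926 -0.1462  0.0839] zyaw -31.4 w 0.0433 F [-0.6  0.4  3.5] j [   5.   14.  -30.   -0.  -46. -127.]
shift [ 0.0009 -0.0009  0.0823] turn [ 0.1   0.01 -0.04]
```

View pics/wrist4.png

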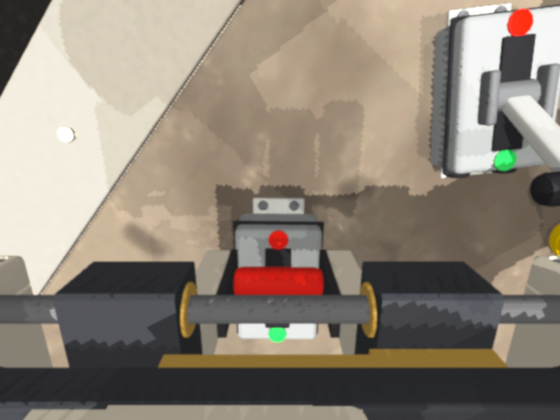

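The red bar now sits at the red-dot end (278,283). I'll release it, lift straight up, and check.

```bash
python3 -m creep '[{"ax":0,"ay":0,"az":0,"tx":0,"ty":0,"tz":0,"fingers":0.07},{"ax":0,"ay":0,"az":0,"tx":0,"ty":0,"tz":0,"fingers":0.07},{"ax":0,"ay":0,"az":0,"tx":0,"ty":0,"tz":0,"fingers":0.07},{"ax":0,"ay":0,"az":0,"tx":0,"ty":0,"tz":0,"fingers":0.07}]' 15
python3 -m creep '[{"ax":0,"ay":0,"az":0,"tx":-0.04,"ty":0,"tz":0,"fingers":0.07},{"ax":0,"ay":0,"az":0,"tx":-0.09,"ty":0,"tz":0,"fingers":0.07},{"ax":0,"ay":0,"az":0,"tx":-0.14,"ty":0,"tz":0,"fingers":0.07},{"ax":0,"ay":0,"az":0,"tx":-0.19,"ty":0,"tz":0,"fingers":0.07},{"ax":0,"ay":0,"az":0,"tx":-0.22,"ty":0,"tz":0,"fingers":0.07}]' 15
python3 - <<'E'
from h import *
go(.638,.16,.30,0)
p,W,c=cloud('scene'); cv2.imwrite('pics/scene5.png',p)
H=hsv(p); h,s,v=[H[...,i] for i in range(3)]
m=((h<6)|(h>174))&(s>170)&(W[...,2]>.08)&(W[...,2]<.12)&(W[...,1]<-.08)&(W[...,1]>-.3); print(m.sum(),np.median(W[m],0))
for n in("scene","side"):
    p,W,c=cloud(n);H=hsv(p); h,s,v=[H[...,i] for i in range(3)]
    g=(h>45)&(h<75)&(s>130)&(W[...,0]>.58)&(W[...,0]<.7)&(W[...,1]>.1)&(W[...,1]<.22)
    for lo in(.105,.125,.145,.16):
        k=g&(W[...,2]>lo)&(W[...,2]<lo+.015); Q=W[k]; print(n,lo,k.sum(),circ(Q[:,:2]), Q.mean(0).round(4))
E
```

```text
time_s: 6.45
tcp_pos: [0.493, -0.1469, 0.0834]
eef_rot: [-154.1, 90.0, 174.4]
contact_force: [0.1, 0.3, -0.1]
gripper_width: 0.0679
time_s: 6.95
tcp_pos: [0.4938, -0.1473, 0.308]
eef_rot: [25.5, 89.7, -5.9]
contact_force: [0.6, -0.4, -0.8]
gripper_width: 0.0701
now 6.95 [ 0.4938 -0.1473  0.308 ] zyaw -31.4 w 0.0701 F [ 0.6 -0.4 -0.8] j [   5.    3.  -12.    0.  -75. -127.]
shift [ 0.0086  0.3374 -0.0371] turn [-31.42   0.29  -0.05]
104 [ 0.49138802 -0.14037545  0.10417739]
scene 0.105 45 (array([0.63994559, 0.16451083]), np.float64(0.0106342516487584)) [0.6371 0.172  0.1126]
scene 0.125 46 (array([0.63936057, 0.16558858]), np.float64(0.009859168863054225)) [0.6363 0.1725 0.1331]
scene 0.145 52 (array([0.63990587, 0.16436923]), np.float64(0.010792689541371286)) [0.6365 0.1718 0.1523]
scene 0.16 76 (array([0.63944791, 0.16527219]), np.float64(0.00959490646051418)) [0.6372 0.1707 0.1687]
side 0.105 53 (array([0.64039141, 0.15967291]), np.float64(0.00799177215799701)) [0.6387 0.1548 0.1125]
side 0.125 56 (array([0.63999695, 0.15975227]), np.float64(0.007933691912126953)) [0.6385 0.1549 0.1325]
side 0.145 50 (array([0.64005273, 0.16032576]), np.float64(0.008277595400657459)) [0.6381 0.155  0.1525]
side 0.16 63 (array([0.639692  , 0.16002098]), np.float64(0.007971985191402553)) [0.638  0.1557 0.1677]
```

View pics/scene5.png

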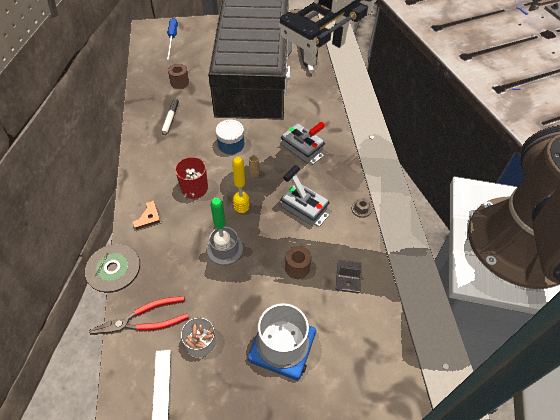

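The red bar now leans to its red dot (319,127), so the isolator is off. The brush is upright with its axis at about (0.6395, 0.162). Next I move over the brush with the jaws along x, keeping the gripper body away from the yellow look-alike.

```bash
python3 -m creep '[{"ax":-8.5,"ay":0,"az":0,"tx":0,"ty":0.045,"tz":-0.005,"fingers":0.06},{"ax":-17,"ay":0,"az":0,"tx":0,"ty":0.09,"tz":-0.01,"fingers":0.06},{"ax":-25.5,"ay":0,"az":0,"tx":0,"ty":0.135,"tz":-0.015,"fingers":0.06},{"ax":-34,"ay":0,"az":0,"tx":0,"ty":0.18,"tz":-0.02,"fingers":0.06},{"ax":-42,"ay":0,"az":0,"tx":0,"ty":0.225,"tz":-0.025,"fingers":0.06}]' 15
python3 -c "
from h import *
go(.6395,.162,.30,90)"
```

```text
time_s: 7.6
tcp_pos: [0.5889, 0.0598, 0.3022]
eef_rot: [-175.9, 89.9, -165.0]
contact_force: [0.7, -0.6, 0.7]
gripper_width: 0.0597
now 7.6 [0.5889 0.0598 0.3022] zyaw 10.9 w 0.0597 F [ 0.7 -0.6  0.7] j [  25.   11.   -3.   -0.  -76. -104.]
shift [0.002  0.0908 0.0691] turn [-7.909e+01 -1.000e-01 -7.000e-02]
```

```bash
python3 -m creep '[{"ax":-8.5,"ay":0,"az":0,"tx":0,"ty":0.02,"tz":0.015,"fingers":0.06},{"ax":-17,"ay":0,"az":0,"tx":0,"ty":0.04,"tz":0.03,"fingers":0.06},{"ax":-25.5,"ay":0,"az":0,"tx":0,"ty":0.06,"tz":0.045,"fingers":0.06},{"ax":-34,"ay":0,"az":0,"tx":0,"ty":0.08,"tz":0.06,"fingers":0.06},{"ax":-42,"ay":0,"az":0,"tx":0,"ty":0.0908,"tz":0.0691,"fingers":0.06}]' 15
python3 -c "
from h import *
go(.6395,.162,.30,90)"
python3 -m creep '[{"ax":-8.5,"ay":0,"az":0,"tx":0,"ty":0,"tz":0,"fingers":0.06},{"ax":-17,"ay":0,"az":0,"tx":0,"ty":0,"tz":0,"fingers":0.06},{"ax":-25.5,"ay":0,"az":0,"tx":0,"ty":0,"tz":0,"fingers":0.06},{"ax":-34,"ay":0,"az":0,"tx":0,"ty":0,"tz":0,"fingers":0.06},{"ax":-37,"ay":0,"az":0,"tx":0,"ty":0,"tz":0,"fingers":0.06}]' 15
python3 -c "
from h import *
go(.6395,.162,.30,90)
p,W,c=cloud('wrist'); cv2.imwrite('pics/wrist6.png',p)
p,W,c=cloud('scene'); H=hsv(p); h,s,v=[H[...,i] for i in range(3)]
k=(h>20)&(h<32)&(s>150)&(W[...,2]>.03)&(W[...,2]<.25)&(W[...,1]>0)&(W[...,1]<.1); print('yellow',np.nanpercentile(W[k],[2,98],axis=0))"
```

```text
time_s: 8.1
tcp_pos: [0.6402, 0.1616, 0.3012]
eef_rot: [148.5, 89.8, -158.5]
contact_force: [0.5, -0.9, -0.1]
gripper_width: 0.06
now 8.1 [0.6402 0.1616 0.3012] zyaw 53.0 w 0.0600 F [ 0.5 -0.9 -0.1] j [ 31.  17.   6.  -0. -79. -68.]
shift [ 0.0012  0.0008 -0.0001] turn [-37.03  -0.12  -0.14]
time_s: 8.6
tcp_pos: [0.6397, 0.16, 0.3016]
eef_rot: [111.6, 89.8, -158.5]
contact_force: [-0.4, -0.4, 1.1]
gripper_width: 0.0601
now 8.6 [0.6397 0.16   0.3016] zyaw 89.9 w 0.0601 F [-0.4 -0.4  1.1] j [ 31.  17.   6.  -0. -78. -31.]
shift [0.0016 0.0001 0.002 ] turn [-0.12 -0.06 -0.15]
yellow [[0.61346671 0.03942158 0.03314654]
 [0.64186075 0.06409847 0.16904255]]
```

View pics/wrist6.png

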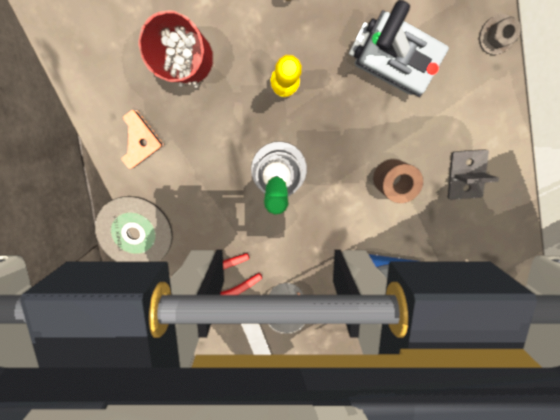

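The wrist view shows the green handle at (277,195), midway between the jaws (x 205 to 350). I'll check its y position, then descend.

Run:
```python
from h import *
p,W,c=cloud('wrist');H=hsv(p); h,s,v=[H[...,i] for i in range(3)]
g=(h>45)&(h<75)&(s>130)&(W[...,0]>.58)&(W[...,0]<.7)&(W[...,1]>.1)&(W[...,1]<.22)
for a,b in((.11,.13),(.13,.15),(.16,.172),(.172,.19)):
  k=g&(W[...,2]>a)&(W[...,2]<b); Q=W[k]; print(a,k.sum(),Q.mean(0).round(4),Q.min(0).round(4),Q.max(0).round(4))
m=(W[...,2]>.043)&(W[...,2]<.049)&(W[...,0]>.6)&(W[...,0]<.68)&(W[...,1]>.12)&(W[...,1]<.21)
print(circ(W[m][:,:2]),m.sum())
go(.6397,.162,.127,90)
```

```text
0.11 57 [0.6433 0.1515 0.1219] [0.6337 0.1497 0.1103] [0.6531 0.1593 0.1298]
0.13 86 [0.6419 0.1519 0.1404] [0.6319 0.1496 0.1302] [0.6527 0.158  0.1499]
0.16 114 [0.6432 0.1533 0.1679] [0.6325 0.1497 0.1603] [0.6528 0.1698 0.1719]
0.172 357 [0.6419 0.1601 0.1772] [0.6318 0.1509 0.1721] [0.6516 0.1706 0.1806]
(array([0.63808837, 0.16164183]), np.float64(0.027796468708159883)) 336
now 8.75 [0.6398 0.16   0.3021] zyaw 89.5 w 0.0600 F [ 1.2 -0.3  0.3] j [ 31.  17.   6.  -0. -79. -31.]
shift [ 0.1751 -0.0003  0.0022] turn [-0.51 -0.05 -0.12]
```

```bash
python3 -m creep '[{"ax":0,"ay":0,"az":0,"tx":0.04,"ty":0,"tz":0.0015,"fingers":0.06},{"ax":0,"ay":0,"az":0,"tx":0.08,"ty":0,"tz":0.0015,"fingers":0.06},{"ax":0,"ay":0,"az":0,"tx":0.12,"ty":0,"tz":0.0015,"fingers":0.06},{"ax":0,"ay":0,"az":0,"tx":0.15,"ty":0,"tz":0.0015,"fingers":0.06},{"ax":0,"ay":0,"az":0,"tx":0.175,"ty":0,"tz":0.0015,"fingers":0.06}]' 15
python3 -m creep '[{"ax":0,"ay":0,"az":0,"tx":0,"ty":0,"tz":0,"fingers":0.01},{"ax":0,"ay":0,"az":0,"tx":0,"ty":0,"tz":0,"fingers":0.01},{"ax":0,"ay":0,"az":0,"tx":0,"ty":0,"tz":0,"fingers":0.01},{"ax":0,"ay":0,"az":0,"tx":0,"ty":0,"tz":0,"fingers":0.01},{"ax":0,"ay":0,"az":0,"tx":0,"ty":0,"tz":0,"fingers":0.01}]' 20
python3 -m creep '[{"ax":0,"ay":0,"az":0,"tx":0,"ty":0,"tz":0,"fingers":0.01},{"ax":0,"ay":0,"az":0,"tx":0,"ty":0,"tz":0,"fingers":0.01}]' 20
```

```text
time_s: 9.25
tcp_pos: [0.639, 0.1611, 0.1257]
eef_rot: [114.1, 89.8, -156.4]
contact_force: [0.1, -0.3, 0.6]
gripper_width: 0.0597
time_s: 9.75
tcp_pos: [0.6407, 0.1619, 0.13]
eef_rot: [-61.6, 89.9, 27.9]
contact_force: [0.6, -0.7, -1.0]
gripper_width: 0.0254
time_s: 9.95
tcp_pos: [0.6409, 0.1619, 0.1298]
eef_rot: [-72.1, 89.9, 17.5]
contact_force: [1.0, 0.1, 4.8]
gripper_width: 0.0234
```

Gripped at about 24 mm, matching the handle diameter. Now I lift.

```bash
python3 -m creep '[{"ax":0,"ay":0,"az":0,"tx":-0.02,"ty":0,"tz":0,"fingers":0.01},{"ax":0,"ay":0,"az":0,"tx":-0.05,"ty":0,"tz":0,"fingers":0.01},{"ax":0,"ay":0,"az":0,"tx":-0.08,"ty":0,"tz":0,"fingers":0.01},{"ax":0,"ay":0,"az":0,"tx":-0.11,"ty":0,"tz":0,"fingers":0.01},{"ax":0,"ay":0,"az":0,"tx":-0.13,"ty":0,"tz":0,"fingers":0.01}]' 20
python3 -c "
from h import *
go(.4705,.351,.26,90)
p,W,c=cloud('side'); cv2.imwrite('pics/side7.png',p)"
```

```text
time_s: 10.45
tcp_pos: [0.6403, 0.1617, 0.2608]
eef_rot: [-64.0, 89.9, 25.6]
contact_force: [0.2, 0.8, -0.2]
gripper_width: 0.0234
now 10.45 [0.6403 0.1617 0.2608] zyaw 89.6 w 0.0234 F [ 0.2  0.8 -0.2] j [ 31.  18.   2.   0. -73. -31.]
shift [0.0007 0.1712 0.188 ] turn [-0.42  0.04  0.09]
```

View pics/side7.png

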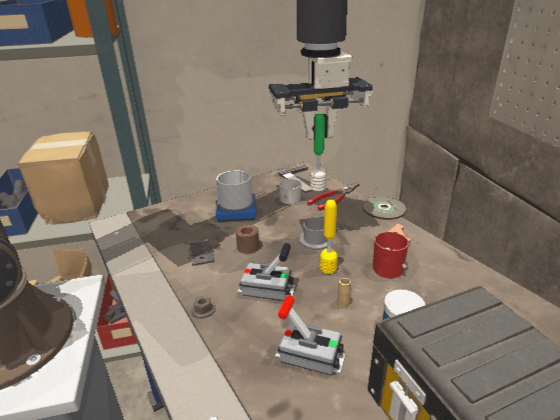

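The brush is held upright (318,150) clear of the stand, and the red handle still leans to the red dot (287,307). Moving over the pot.

```bash
python3 -m creep '[{"ax":0,"ay":0,"az":0,"tx":-0.01,"ty":0.03,"tz":0.033,"fingers":0.01},{"ax":0,"ay":0,"az":0,"tx":-0.01,"ty":0.06,"tz":0.066,"fingers":0.01},{"ax":0,"ay":0,"az":0,"tx":-0.01,"ty":0.09,"tz":0.1,"fingers":0.01},{"ax":0,"ay":0,"az":0,"tx":-0.01,"ty":0.12,"tz":0.133,"fingers":0.01},{"ax":0,"ay":0,"az":0,"tx":-0.01,"ty":0.15,"tz":0.166,"fingers":0.01}]' 20
python3 -m creep '[{"ax":0,"ay":0,"az":0,"tx":0,"ty":0.01,"tz":0.01,"fingers":0.01},{"ax":0,"ay":0,"az":0,"tx":0,"ty":0.018,"tz":0.018,"fingers":0.01},{"ax":0,"ay":0,"az":0,"tx":0,"ty":0.0212,"tz":0.022,"fingers":0.01},{"ax":0,"ay":0,"az":0,"tx":0,"ty":0.0212,"tz":0.022,"fingers":0.01}]' 20
python3 - <<'E'
from h import *
go(.4705,.351,.155,90)
p,W,c=cloud('scene'); cv2.imwrite('pics/scene8.png',p)
p2,W2,c=cloud('side'); cv2.imwrite('pics/side8.png',p2)
for n,p,W in(('scene',p,W),('side',p2,W2)):
    H=hsv(p); h,s,v=[H[...,i] for i in range(3)]
    g=(h>45)&(h<75)&(s>130)&(W[...,0]>.4)&(W[...,0]<.55)&(W[...,1]>.28)&(W[...,1]<.42)
    if g.any(): print(n,g.sum(),W[g].mean(0),W[g].min(0),W[g].max(0))
E
```

```text
time_s: 11.0
tcp_pos: [0.4896, 0.3296, 0.2682]
eef_rot: [111.1, 90.0, -159.3]
contact_force: [-0.9, 1.0, -0.4]
gripper_width: 0.0236
time_s: 11.4
tcp_pos: [0.4704, 0.3507, 0.2684]
eef_rot: [146.4, 90.0, -124.1]
contact_force: [0.1, -0.5, -0.9]
gripper_width: 0.0235
now 11.4 [0.4704 0.3507 0.2684] zyaw 89.6 w 0.0235 F [ 0.1 -0.5 -0.9] j [ 56.  11.  -7.   0. -72. -56.]
shift [ 1.134e-01 -1.000e-04  3.000e-04] turn [-0.42 -0.02 -0.01]
scene 372 [0.46839173 0.36029576 0.28420339] [0.44465361 0.34479414 0.2390589 ] [0.49037237 0.38076669 0.44258988]
side 324 [0.46950351 0.34342076 0.27916443] [0.45786749 0.33734948 0.23130836] [0.48183941 0.35485393 0.31842244]
```

View pics/scene8.png

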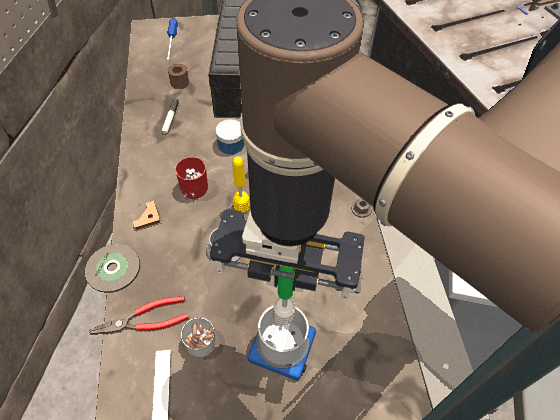

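View pics/side8.png

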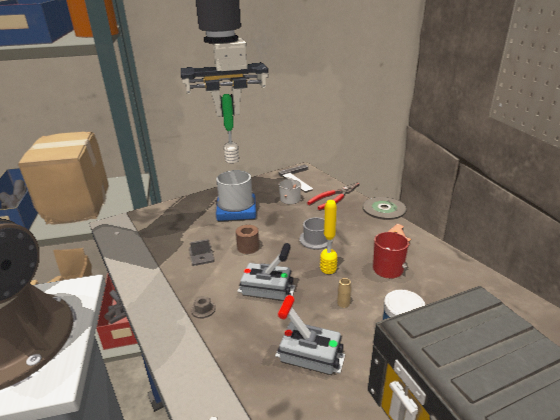

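The brush head (285,312 in scene; 232,152 in side) is centred over the pot. First stroke down.

```bash
python3 -m creep '[{"ax":0,"ay":0,"az":0,"tx":0.025,"ty":0,"tz":0,"fingers":0.01},{"ax":0,"ay":0,"az":0,"tx":0.05,"ty":0,"tz":0,"fingers":0.01},{"ax":0,"ay":0,"az":0,"tx":0.075,"ty":0,"tz":0,"fingers":0.01},{"ax":0,"ay":0,"az":0,"tx":0.1,"ty":0,"tz":0,"fingers":0.01},{"ax":0,"ay":0,"az":0,"tx":0.108,"ty":0,"tz":0,"fingers":0.01}]' 20
python3 -m creep '[{"ax":0,"ay":0,"az":0,"tx":0.001,"ty":0,"tz":0,"fingers":0.01},{"ax":0,"ay":0,"az":0,"tx":0.003,"ty":0,"tz":0,"fingers":0.01},{"ax":0,"ay":0,"az":0,"tx":0.003,"ty":0,"tz":0,"fingers":0.01}]' 20
python3 -c "
from h import *
go(.4705,.351,.155,90)
p,W,c=cloud('scene'); cv2.imwrite('pics/scene9.png',cv2.resize(p[240:400,180:400],(660,480)))"
```

```text
time_s: 12.0
tcp_pos: [0.4699, 0.3489, 0.1578]
eef_rot: [138.6, 89.8, -132.0]
contact_force: [-0.4, -0.6, -0.3]
gripper_width: 0.0239
time_s: 12.3
tcp_pos: [0.4709, 0.3513, 0.1587]
eef_rot: [-42.2, 89.9, 47.4]
contact_force: [0.4, -0.8, -1.8]
gripper_width: 0.0234
now 12.3 [0.4709 0.3513 0.1587] zyaw 89.6 w 0.0234 F [ 0.4 -0.8 -1.8] j [ 56.  15. -16.   0. -58. -56.]
shift [ 0.0037  0.0004 -0.0003] turn [-0.43  0.07  0.07]
```

View pics/scene9.png

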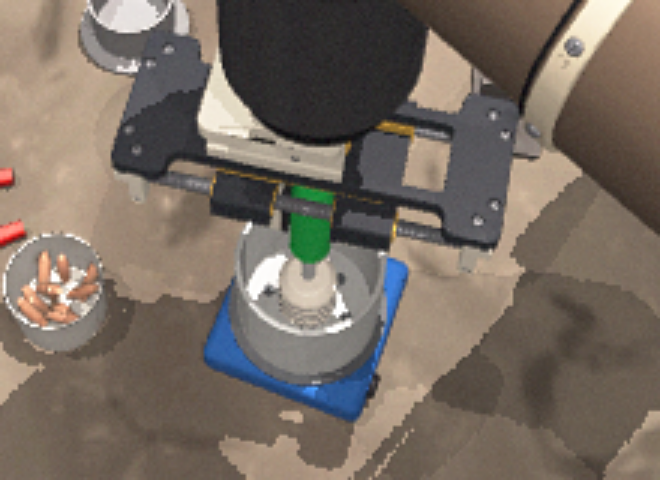

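The brush is centred in the pot with its foot about 6 mm off the floor. I'll feel for the floor gently, a few mm further.

```bash
python3 -m creep '[{"ax":0,"ay":0,"az":0,"tx":0.0015,"ty":0,"tz":0,"fingers":0.01},{"ax":0,"ay":0,"az":0,"tx":0.003,"ty":0,"tz":0,"fingers":0.01},{"ax":0,"ay":0,"az":0,"tx":0.005,"ty":0,"tz":0,"fingers":0.01},{"ax":0,"ay":0,"az":0,"tx":0.005,"ty":0,"tz":0,"fingers":0.01}]' 20
```

```text
time_s: 12.75
tcp_pos: [0.4705, 0.3511, 0.1528]
eef_rot: [-57.8, 90.0, 31.8]
contact_force: [0.0, 0.1, 0.7]
gripper_width: 0.0236
```

```bash
python3 -m creep '[{"ax":0,"ay":0,"az":0,"tx":0.001,"ty":0,"tz":0,"fingers":0.01},{"ax":0,"ay":0,"az":0,"tx":0.002,"ty":0,"tz":0,"fingers":0.01},{"ax":0,"ay":0,"az":0,"tx":0.002,"ty":0,"tz":0,"fingers":0.01}]' 20
```

```text
time_s: 13.05
tcp_pos: [0.471, 0.3515, 0.1527]
eef_rot: [-55.9, 89.9, 33.7]
contact_force: [-2.7, -1.7, 13.6]
gripper_width: 0.0236
```

Floor contact: 13.6 N at TCP z 0.1527, as predicted. Now up 5 cm, down again, and up again.

```bash
python3 -m creep '[{"ax":0,"ay":0,"az":0,"tx":-0.02,"ty":0,"tz":0,"fingers":0.01},{"ax":0,"ay":0,"az":0,"tx":-0.04,"ty":0,"tz":0,"fingers":0.01},{"ax":0,"ay":0,"az":0,"tx":-0.052,"ty":0,"tz":0,"fingers":0.01},{"ax":0,"ay":0,"az":0,"tx":-0.052,"ty":0,"tz":0,"fingers":0.01},{"ax":0,"ay":0,"az":0,"tx":-0.052,"ty":0,"tz":0,"fingers":0.01}]' 20
python3 -m creep '[{"ax":0,"ay":0,"az":0,"tx":0.02,"ty":0,"tz":0,"fingers":0.01},{"ax":0,"ay":0,"az":0,"tx":0.04,"ty":0,"tz":0,"fingers":0.01},{"ax":0,"ay":0,"az":0,"tx":0.05,"ty":0,"tz":0,"fingers":0.01},{"ax":0,"ay":0,"az":0,"tx":0.051,"ty":0,"tz":0,"fingers":0.01},{"ax":0,"ay":0,"az":0,"tx":0.051,"ty":0,"tz":0,"fingers":0.01}]' 20
python3 -m creep '[{"ax":0,"ay":0,"az":0,"tx":0,"ty":0,"tz":0,"fingers":0.01},{"ax":0,"ay":0,"az":0,"tx":0,"ty":0,"tz":0,"fingers":0.01}]' 20
python3 -m creep '[{"ax":0,"ay":0,"az":0,"tx":-0.02,"ty":0,"tz":0,"fingers":0.01},{"ax":0,"ay":0,"az":0,"tx":-0.04,"ty":0,"tz":0,"fingers":0.01},{"ax":0,"ay":0,"az":0,"tx":-0.052,"ty":0,"tz":0,"fingers":0.01},{"ax":0,"ay":0,"az":0,"tx":-0.052,"ty":0,"tz":0,"fingers":0.01},{"ax":0,"ay":0,"az":0,"tx":-0.052,"ty":0,"tz":0,"fingers":0.01}]' 20
python3 -c "
from h import *
p,W,c=cloud('scene'); cv2.imwrite('pics/scene10.png',cv2.resize(p[240:400,180:400],(660,480)))
go(.4705,.351,.273,90)"
```

```text
time_s: 13.55
tcp_pos: [0.4699, 0.3508, 0.2019]
eef_rot: [90.4, 90.0, 180.0]
contact_force: [-0.3, 0.2, -1.8]
gripper_width: 0.0234
time_s: 14.05
tcp_pos: [0.4702, 0.3507, 0.1509]
eef_rot: [155.2, 89.9, -115.2]
contact_force: [0.2, 0.6, -0.0]
gripper_width: 0.0239
time_s: 14.25
tcp_pos: [0.4701, 0.3507, 0.1511]
eef_rot: [135.8, 89.9, -134.7]
contact_force: [-0.7, -0.4, -0.6]
gripper_width: 0.0233
time_s: 14.75
tcp_pos: [0.47, 0.3507, 0.203]
eef_rot: [90.0, 90.0, 179.6]
contact_force: [-0.0, 0.7, -0.8]
gripper_width: 0.0237
now 14.8 [0.4698 0.3505 0.2026] zyaw 89.6 w 0.0235 F [-0.4 -0.4 -0.5] j [ 56.  13. -13.  -0. -64. -56.]
shift [-0.0704 -0.0006  0.0004] turn [-0.43 -0.04 -0.06]
```

View pics/scene10.png

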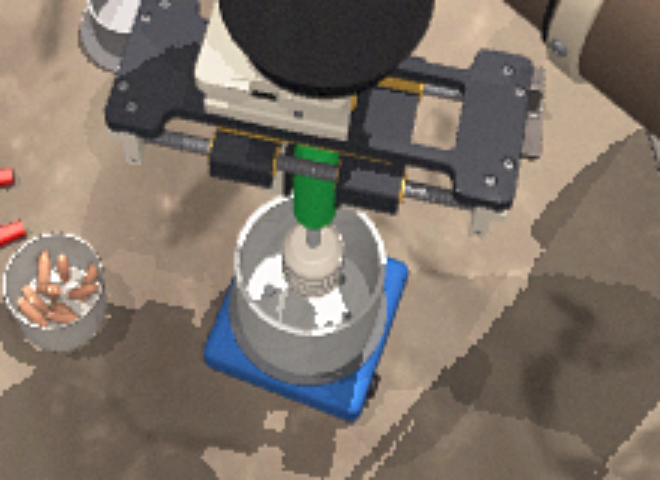

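Two strokes are done. The zero force on the second down suggests the brush slipped up about 2 mm in the grip, so I'll allow for that when placing. Now up and back to the stand.

```bash
python3 -m creep '[{"ax":0,"ay":0,"az":0,"tx":-0.025,"ty":0,"tz":0,"fingers":0.01},{"ax":0,"ay":0,"az":0,"tx":-0.055,"ty":0,"tz":0,"fingers":0.01},{"ax":0,"ay":0,"az":0,"tx":-0.07,"ty":0,"tz":0,"fingers":0.01},{"ax":0,"ay":0,"az":0,"tx":-0.07,"ty":0,"tz":0,"fingers":0.01}]' 20
python3 -c "
from h import *
go(.6395,.1617,.268,90)"
python3 -m creep '[{"ax":-0.4,"ay":0,"az":0,"tx":0,"ty":-0.03,"tz":-0.033,"fingers":0.01},{"ax":-0.4,"ay":0,"az":0,"tx":0,"ty":-0.06,"tz":-0.066,"fingers":0.01},{"ax":-0.4,"ay":0,"az":0,"tx":0,"ty":-0.09,"tz":-0.1,"fingers":0.01},{"ax":-0.4,"ay":0,"az":0,"tx":0,"ty":-0.12,"tz":-0.133,"fingers":0.01},{"ax":-0.4,"ay":0,"az":0,"tx":0,"ty":-0.15,"tz":-0.166,"fingers":0.01}]' 20
python3 -c "
from h import *
go(.6395,.1617,.268,90)"
```

```text
time_s: 15.2
tcp_pos: [0.4709, 0.3515, 0.275]
eef_rot: [-43.1, 89.8, 46.5]
contact_force: [-0.4, 0.4, -0.7]
gripper_width: 0.0238
now 15.2 [0.4709 0.3515 0.275 ] zyaw 89.6 w 0.0238 F [-0.4  0.4 -0.7] j [ 56.  11.  -7.   0. -73. -56.]
shift [ 0.0069 -0.17   -0.1886] turn [-0.41  0.11  0.11]
time_s: 15.7
tcp_pos: [0.6193, 0.1822, 0.2713]
eef_rot: [111.2, 89.8, -158.8]
contact_force: [1.1, 2.1, 0.3]
gripper_width: 0.0235
now 15.7 [0.6193 0.1822 0.2713] zyaw 90.0 w 0.0235 F [1.1 2.1 0.3] j [ 34.  17.   1.  -0. -74. -34.]
shift [ 0.0033 -0.0202 -0.0205] turn [-0.01 -0.06 -0.15]
```

```bash
python3 -m creep '[{"ax":0,"ay":0,"az":0,"tx":0,"ty":-0.012,"tz":-0.012,"fingers":0.01},{"ax":0,"ay":0,"az":0,"tx":0,"ty":-0.019,"tz":-0.019,"fingers":0.01},{"ax":0,"ay":0,"az":0,"tx":0,"ty":-0.0202,"tz":-0.0205,"fingers":0.01},{"ax":0,"ay":0,"az":0,"tx":0,"ty":-0.0202,"tz":-0.0205,"fingers":0.01}]' 20
python3 - <<'E'
from h import *
go(.6395,.1617,.128,90)
p,W,c=cloud('side'); cv2.imwrite('pics/side11.png',p)
p1,W1,c=cloud('scene')
for n,p,W in(('scene',p1,W1),('side',p,W)):
    H=hsv(p); h,s,v=[H[...,i] for i in range(3)]
    g=(h>45)&(h<75)&(s>130)&(W[...,0]>.58)&(W[...,0]<.7)&(W[...,1]>.1)&(W[...,1]<.22)&(W[...,2]>.2)&(W[...,2]<.3)
    print(n,np.median(W[g],0),W[g].min(0))
    b=(W[...,0]>.6)&(W[...,0]<.68)&(W[...,1]>.12)&(W[...,1]<.21)&(W[...,2]>.13)&(W[...,2]<.22)&~g
    print('head',W[b].mean(0),np.percentile(W[b],[1,99],axis=0).round(4))
E
```

```text
time_s: 16.1
tcp_pos: [0.6387, 0.1639, 0.273]
eef_rot: [97.1, 89.9, -172.9]
contact_force: [0.4, -0.6, -0.6]
gripper_width: 0.0234
now 16.1 [0.6387 0.1639 0.273 ] zyaw 90.0 w 0.0234 F [ 0.4 -0.6 -0.6] j [ 31.  18.   3.  -0. -75. -31.]
shift [ 0.145  -0.001  -0.0022] turn [ 0.   -0.01 -0.05]
scene [0.63405645 0.17569405 0.27354753] [0.62444798 0.16748537 0.24156251]
head [0.63307409 0.17378077 0.18838919] [[0.6189 0.1542 0.1564]
 [0.6515 0.1836 0.2157]]
side [0.63537272 0.15564403 0.27173663] [0.62625308 0.14998099 0.24018304]
head [0.63497567 0.1547147  0.18462676] [[0.6204 0.1462 0.156 ]
 [0.6542 0.1723 0.2184]]
```

View pics/side11.png

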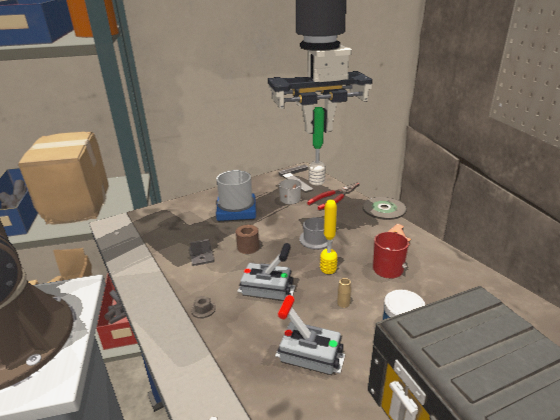

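```bash
python3 -m creep '[{"ax":0,"ay":0,"az":0,"tx":0.03,"ty":-0.002,"tz":-0.002,"fingers":0.01},{"ax":0,"ay":0,"az":0,"tx":0.06,"ty":-0.002,"tz":-0.002,"fingers":0.01},{"ax":0,"ay":0,"az":0,"tx":0.09,"ty":-0.002,"tz":-0.002,"fingers":0.01},{"ax":0,"ay":0,"az":0,"tx":0.12,"ty":-0.002,"tz":-0.002,"fingers":0.01},{"ax":0,"ay":0,"az":0,"tx":0.136,"ty":-0.002,"tz":-0.002,"fingers":0.01}]' 20
python3 -m creep '[{"ax":0,"ay":0,"az":0,"tx":0,"ty":0,"tz":0,"fingers":0.01},{"ax":0,"ay":0,"az":0,"tx":0.003,"ty":0,"tz":0,"fingers":0.01},{"ax":0,"ay":0,"az":0,"tx":0.003,"ty":0,"tz":0,"fingers":0.01}]' 20
python3 -c "
from h import *
go(.6395,.1617,.128,90)
p,W,c=cloud('side'); cv2.imwrite('pics/side12.png',cv2.resize(p[90:270,220:420],(667,600)))"
```

```text
time_s: 16.7
tcp_pos: [0.6394, 0.1621, 0.1352]
eef_rot: [104.1, 89.8, -165.8]
contact_force: [-0.0, 0.2, -1.1]
gripper_width: 0.0234
time_s: 17.0
tcp_pos: [0.6417, 0.1621, 0.1358]
eef_rot: [-64.4, 89.9, 25.6]
contact_force: [1.2, 0.1, -0.8]
gripper_width: 0.0235
now 17.0 [0.6417 0.1621 0.1358] zyaw 90.0 w 0.0235 F [ 1.2  0.1 -0.8] j [ 31.  23.  -8.   0. -59. -31.]
shift [ 0.0078  0.0022 -0.0004] turn [0.03 0.05 0.1 ]
```

View pics/side12.png

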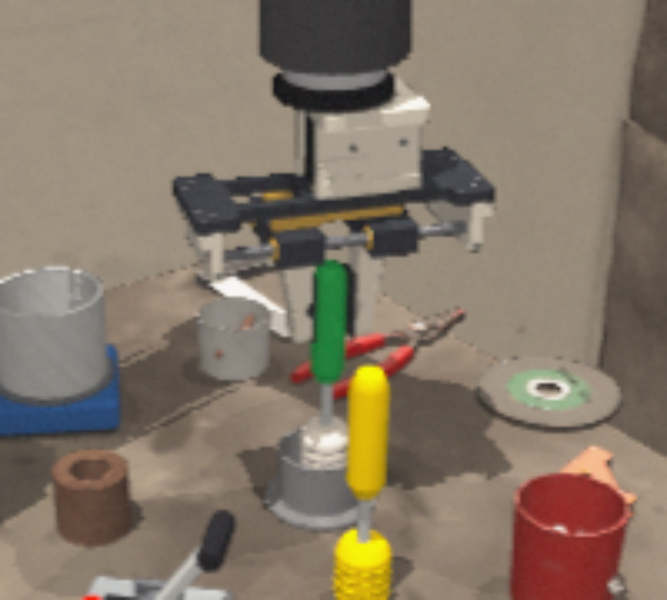

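```bash
python3 -m creep '[{"ax":0,"ay":0,"az":0,"tx":0.002,"ty":0.001,"tz":0,"fingers":0.01},{"ax":0,"ay":0,"az":0,"tx":0.004,"ty":0.001,"tz":0,"fingers":0.01},{"ax":0,"ay":0,"az":0,"tx":0.005,"ty":0.001,"tz":0,"fingers":0.01},{"ax":0,"ay":0,"az":0,"tx":0.005,"ty":0.001,"tz":0,"fingers":0.01}]' 15
python3 -m creep '[{"ax":0,"ay":0,"az":0,"tx":0.001,"ty":0,"tz":0,"fingers":0.01},{"ax":0,"ay":0,"az":0,"tx":0.0015,"ty":0,"tz":0,"fingers":0.01},{"ax":0,"ay":0,"az":0,"tx":0.0015,"ty":0,"tz":0,"fingers":0.01}]' 15
```

```text
time_s: 17.45
tcp_pos: [0.6402, 0.1612, 0.1294]
eef_rot: [111.4, 90.0, -158.6]
contact_force: [-0.9, 0.4, -1.4]
gripper_width: 0.0235
time_s: 17.75
tcp_pos: [0.6403, 0.1613, 0.128]
eef_rot: [150.8, 90.0, -119.2]
contact_force: [-0.0, -0.3, -0.8]
gripper_width: 0.0235
```

```bash
python3 -m creep '[{"ax":0,"ay":0,"az":0,"tx":0.001,"ty":0,"tz":0,"fingers":0.01},{"ax":0,"ay":0,"az":0,"tx":0.002,"ty":0,"tz":0,"fingers":0.01},{"ax":0,"ay":0,"az":0,"tx":0.002,"ty":0,"tz":0,"fingers":0.01}]' 15
```

```text
time_s: 18.05
tcp_pos: [0.6408, 0.1613, 0.1279]
eef_rot: [-85.2, 89.9, 4.9]
contact_force: [-2.7, -1.0, 8.9]
gripper_width: 0.0237
```

The foot is on the cup floor (8.9 N). I'll release slowly, then rise.

```bash
python3 -m creep '[{"ax":0,"ay":0,"az":0,"tx":0,"ty":0,"tz":0,"fingers":0.028},{"ax":0,"ay":0,"az":0,"tx":0,"ty":0,"tz":0,"fingers":0.034},{"ax":0,"ay":0,"az":0,"tx":0,"ty":0,"tz":0,"fingers":0.045},{"ax":0,"ay":0,"az":0,"tx":0,"ty":0,"tz":0,"fingers":0.06},{"ax":0,"ay":0,"az":0,"tx":0,"ty":0,"tz":0,"fingers":0.06}]' 15
python3 -m creep '[{"ax":0,"ay":0,"az":0,"tx":0,"ty":0,"tz":0,"fingers":0.06},{"ax":0,"ay":0,"az":0,"tx":0,"ty":0,"tz":0,"fingers":0.06},{"ax":0,"ay":0,"az":0,"tx":0,"ty":0,"tz":0,"fingers":0.06}]' 15
python3 -c "
from h import *
p,W,c=cloud('side'); cv2.imwrite('pics/side13.png',cv2.resize(p[90:270,220:420],(667,600)))"
```

```text
time_s: 18.55
tcp_pos: [0.6402, 0.1612, 0.1258]
eef_rot: [118.6, 90.0, -151.4]
contact_force: [0.6, -0.2, 0.2]
gripper_width: 0.0524
time_s: 18.85
tcp_pos: [0.6403, 0.1613, 0.126]
eef_rot: [128.8, 90.0, -141.2]
contact_force: [1.0, -0.4, 0.3]
gripper_width: 0.0598
```

View pics/side13.png

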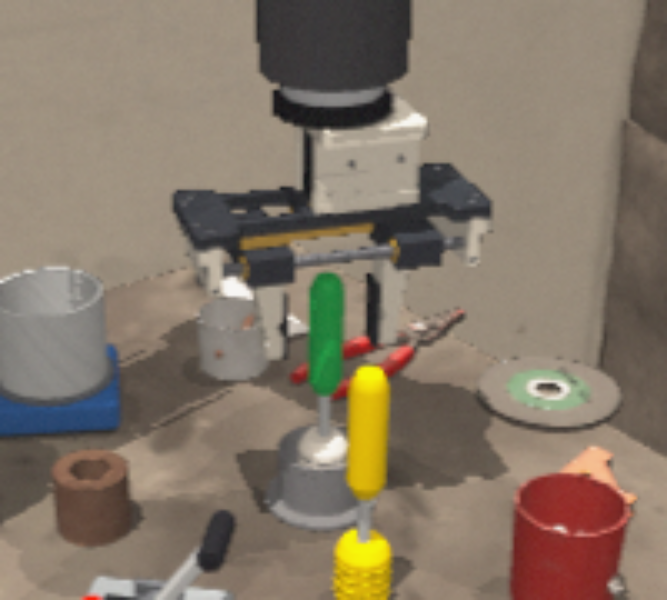

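The brush stands upright in the cup with the fingers clear. I'll rise and check its pose.

```bash
python3 -m creep '[{"ax":0,"ay":0,"az":0,"tx":-0.03,"ty":0,"tz":0,"fingers":0.06},{"ax":0,"ay":0,"az":0,"tx":-0.07,"ty":0,"tz":0,"fingers":0.06},{"ax":0,"ay":0,"az":0,"tx":-0.11,"ty":0,"tz":0,"fingers":0.06},{"ax":0,"ay":0,"az":0,"tx":-0.15,"ty":0,"tz":0,"fingers":0.06},{"ax":0,"ay":0,"az":0,"tx":-0.18,"ty":0,"tz":0,"fingers":0.06}]' 15
python3 - <<'E'
from h import *
for n in("scene","side"):
    p,W,c=cloud(n);H=hsv(p); h,s,v=[H[...,i] for i in range(3)]
    g=(h>45)&(h<75)&(s>130)&(W[...,0]>.58)&(W[...,0]<.7)&(W[...,1]>.1)&(W[...,1]<.22)
    for lo in(.105,.125,.145,.16):
        k=g&(W[...,2]>lo)&(W[...,2]<lo+.015); Q=W[k]; print(n,lo,k.sum(), Q.mean(0).round(4))
    print('top',np.percentile(W[g][:,2],99))
go(.493,-.147,.30,-31.5)
E
```

```text
time_s: 19.4
tcp_pos: [0.6406, 0.1613, 0.3093]
eef_rot: [-70.4, 89.8, 19.6]
contact_force: [0.8, -0.1, -0.5]
gripper_width: 0.0597
scene 0.105 43 [0.6345 0.171  0.1124]
scene 0.125 50 [0.6347 0.1703 0.1315]
scene 0.145 56 [0.6352 0.1706 0.1523]
scene 0.16 76 [0.6355 0.1686 0.1688]
top 0.17975432236565822
side 0.105 48 [0.6363 0.1534 0.1122]
side 0.125 54 [0.6357 0.1537 0.1324]
side 0.145 61 [0.6363 0.1541 0.1529]
side 0.16 62 [0.6365 0.1543 0.1679]
top 0.17953640759805173
now 19.5 [0.6422 0.1617 0.3119] zyaw 90.0 w 0.0603 F [0.8 0.8 0.5] j [ 31.  17.   6.   0. -79. -31.]
shift [ 0.0098  0.1493 -0.3087] turn [1.215e+02 6.000e-01 1.000e-01]
```

The brush stands within about 2 mm of its original spot, upright, top at z 0.180. Now back to the red isolator.

```bash
python3 -m creep '[{"ax":8.5,"ay":0,"az":0,"tx":0,"ty":0.018,"tz":-0.037,"fingers":0.075},{"ax":17,"ay":0,"az":0,"tx":0,"ty":0.036,"tz":-0.074,"fingers":0.075},{"ax":25.5,"ay":0,"az":0,"tx":0,"ty":0.054,"tz":-0.111,"fingers":0.075},{"ax":34,"ay":0,"az":0,"tx":0,"ty":0.072,"tz":-0.148,"fingers":0.075},{"ax":42,"ay":0,"az":0,"tx":0,"ty":0.09,"tz":-0.185,"fingers":0.075}]' 15
python3 -c "
from h import *
go(.493,-.147,.30,-31.5)"
```

```text
time_s: 20.0
tcp_pos: [0.5491, -0.025, 0.3058]
eef_rot: [104.1, 90.0, 151.8]
contact_force: [1.2, -0.9, -0.6]
gripper_width: 0.0746
now 20.0 [ 0.5491 -0.025   0.3058] zyaw 47.6 w 0.0746 F [ 1.2 -0.9 -0.6] j [ 18.   6.  -8.  -0. -76. -60.]
shift [ 0.0058 -0.0408 -0.128 ] turn [ 7.915e+01 -1.000e-02 -1.000e-02]
```

```bash
python3 -m creep '[{"ax":8.5,"ay":0,"az":0,"tx":0,"ty":-0.008,"tz":-0.026,"fingers":0.075},{"ax":17,"ay":0,"az":0,"tx":0,"ty":-0.016,"tz":-0.052,"fingers":0.075},{"ax":25.5,"ay":0,"az":0,"tx":0,"ty":-0.025,"tz":-0.078,"fingers":0.075},{"ax":34,"ay":0,"az":0,"tx":0,"ty":-0.033,"tz":-0.104,"fingers":0.075},{"ax":42,"ay":0,"az":0,"tx":0,"ty":-0.0408,"tz":-0.128,"fingers":0.075}]' 15
python3 -m creep '[{"ax":8.5,"ay":0,"az":0,"tx":0,"ty":0,"tz":0,"fingers":0.075},{"ax":17,"ay":0,"az":0,"tx":0,"ty":0,"tz":0,"fingers":0.075},{"ax":25.5,"ay":0,"az":0,"tx":0,"ty":0,"tz":0,"fingers":0.075},{"ax":34,"ay":0,"az":0,"tx":0,"ty":0,"tz":0,"fingers":0.075},{"ax":37.2,"ay":0,"az":0,"tx":0,"ty":0,"tz":0,"fingers":0.075}]' 15
python3 -c "
from h import *
go(.493,-.147,.0835,-31.5)
p,W,c=cloud('wrist'); cv2.imwrite('pics/wrist14.png',p)
H=hsv(p); h,s,v=[H[...,i] for i in range(3)]
m=((h<6)|(h>174))&(s>170)&(v>80)&(W[...,2]>.085)&(W[...,2]<.115); print(m.sum(),cv2.minAreaRect((W[m][:,:2]*1000).astype(np.float32)))"
```

```text
time_s: 20.5
tcp_pos: [0.494, -0.1471, 0.3059]
eef_rot: [81.2, 90.0, 86.8]
contact_force: [0.2, 0.3, 0.4]
gripper_width: 0.0752
time_s: 21.0
tcp_pos: [0.4946, -0.1461, 0.3057]
eef_rot: [178.3, 90.0, 146.8]
contact_force: [-0.0, -0.1, -0.4]
gripper_width: 0.0749
now 21.0 [ 0.4946 -0.1461  0.3057] zyaw -31.5 w 0.0749 F [-0.  -0.1 -0.4] j [   5.    3.  -12.   -0.  -76. -127.]
shift [ 0.2222 -0.0016 -0.0008] turn [-0.05 -0.02 -0.  ]
425 ((492.87255859375, -146.77186584472656), (40.041133880615234, 14.699666023254395), 58.50243377685547)
```

View pics/wrist14.png

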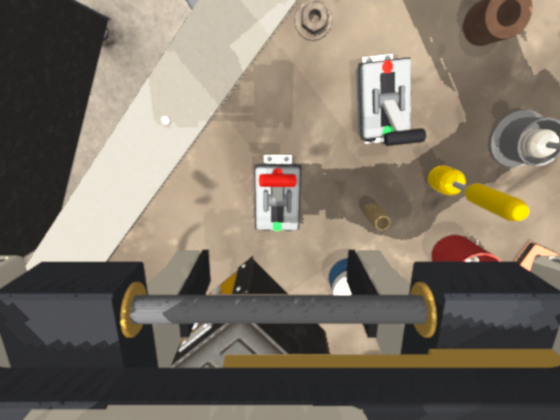

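The red bar is centred at (278,181), measured at (0.4929, -0.1468). I descend, grip it and throw it back along the same arc.

```bash
python3 -m creep '[{"ax":0,"ay":0,"az":0,"tx":0.045,"ty":-0.001,"tz":-0.001,"fingers":0.075},{"ax":0,"ay":0,"az":0,"tx":0.09,"ty":-0.001,"tz":-0.001,"fingers":0.075},{"ax":0,"ay":0,"az":0,"tx":0.135,"ty":-0.001,"tz":-0.001,"fingers":0.075},{"ax":0,"ay":0,"az":0,"tx":0.165,"ty":-0.001,"tz":-0.001,"fingers":0.075},{"ax":0,"ay":0,"az":0,"tx":0.18,"ty":-0.001,"tz":-0.001,"fingers":0.075}]' 15
python3 -c "
from h import *
go(.493,-.147,.0835,-31.5)"
python3 -m creep '[{"ax":0,"ay":0,"az":0,"tx":0.01,"ty":0,"tz":0,"fingers":0.075},{"ax":0,"ay":0,"az":0,"tx":0.02,"ty":0,"tz":0,"fingers":0.075},{"ax":0,"ay":0,"az":0,"tx":0.03,"ty":0,"tz":0,"fingers":0.075},{"ax":0,"ay":0,"az":0,"tx":0.04,"ty":0,"tz":0,"fingers":0.075},{"ax":0,"ay":0,"az":0,"tx":0.04,"ty":0,"tz":0,"fingers":0.075}]' 15
python3 -c "
from h import *
go(.493,-.147,.0835,-31.5)"
```

```text
time_s: 21.55
tcp_pos: [0.4914, -0.1464, 0.1229]
eef_rot: [-151.1, 89.7, 177.8]
contact_force: [0.1, -0.0, 1.0]
gripper_width: 0.0748
now 21.55 [ 0.4914 -0.1464  0.1229] zyaw -31.2 w 0.0748 F [ 0.1 -0.   1. ] j [   5.   11.  -28.   -0.  -52. -126.]
shift [0.0394 0.0004 0.0018] turn [ 0.35 -0.22  0.12]
time_s: 22.05
tcp_pos: [0.4928, -0.1464, 0.085]
eef_rot: [-153.0, 89.9, 175.8]
contact_force: [-0.4, -0.7, 0.2]
gripper_width: 0.0749
now 22.05 [ 0.4928 -0.1464  0.085 ] zyaw -31.2 w 0.0749 F [-0.4 -0.7  0.2] j [   5.   14.  -30.   -0.  -46. -127.]
shift [ 0.0015 -0.0004  0.0005] turn [ 0.27 -0.08  0.04]
```

```bash
python3 -m creep '[{"ax":0,"ay":0,"az":0,"tx":0.001,"ty":0,"tz":0,"fingers":0.03},{"ax":0,"ay":0,"az":0,"tx":0.001,"ty":0,"tz":0,"fingers":0.03},{"ax":0,"ay":0,"az":0,"tx":0.001,"ty":0,"tz":0,"fingers":0.03},{"ax":0,"ay":0,"az":0,"tx":0.001,"ty":0,"tz":0,"fingers":0.03},{"ax":0,"ay":0,"az":0,"tx":0.001,"ty":0,"tz":0,"fingers":0.03}]' 15
python3 -m creep '[{"ax":0,"ay":0,"az":0,"tx":0,"ty":0,"tz":0,"fingers":0.03},{"ax":0,"ay":0,"az":0,"tx":0,"ty":0,"tz":0,"fingers":0.03}]' 15
```

```text
time_s: 22.55
tcp_pos: [0.4934, -0.1467, 0.0854]
eef_rot: [-38.2, 90.0, -69.4]
contact_force: [-2.1, -1.1, 0.9]
gripper_width: 0.0436
time_s: 22.75
tcp_pos: [0.4935, -0.1466, 0.0854]
eef_rot: [-33.7, 90.0, -64.9]
contact_force: [-1.0, -1.1, 3.8]
gripper_width: 0.0436
```

```bash
python3 -m creep '[{"ax":0,"ay":0,"az":0,"tx":-0.0037,"ty":0,"tz":0.006,"fingers":0.03},{"ax":0,"ay":0,"az":0,"tx":-0.0069,"ty":0,"tz":0.0127,"fingers":0.03},{"ax":0,"ay":0,"az":0,"tx":-0.0094,"ty":0,"tz":0.0194,"fingers":0.03},{"ax":0,"ay":0,"az":0,"tx":-0.0112,"ty":0,"tz":0.0264,"fingers":0.03},{"ax":0,"ay":0,"az":0,"tx":-0.0126,"ty":0,"tz":0.0407,"fingers":0.03}]' 15
python3 -m creep '[{"ax":0,"ay":0,"az":0,"tx":0.0014,"ty":0,"tz":0.0143,"fingers":0.03},{"ax":0,"ay":0,"az":0,"tx":0.0032,"ty":0,"tz":0.0213,"fingers":0.03},{"ax":0,"ay":0,"az":0,"tx":0.0057,"ty":0,"tz":0.028,"fingers":0.03},{"ax":0,"ay":0,"az":0,"tx":0.0092,"ty":0,"tz":0.035,"fingers":0.03},{"ax":0,"ay":0,"az":0,"tx":0.0126,"ty":0,"tz":0.0407,"fingers":0.03}]' 15
python3 -m creep '[{"ax":0,"ay":0,"az":0,"tx":0,"ty":0,"tz":0,"fingers":0.07},{"ax":0,"ay":0,"az":0,"tx":0,"ty":0,"tz":0,"fingers":0.07},{"ax":0,"ay":0,"az":0,"tx":0,"ty":0,"tz":0,"fingers":0.07},{"ax":0,"ay":0,"az":0,"tx":0,"ty":0,"tz":0,"fingers":0.07},{"ax":0,"ay":0,"az":0,"tx":0,"ty":0,"tz":0,"fingers":0.07}]' 15
python3 -c "
from h import *
p,W,c=cloud('wrist'); cv2.imwrite('pics/wrist15.png',p)"
```

```text
time_s: 23.25
tcp_pos: [0.5279, -0.1681, 0.0979]
eef_rot: [-133.5, 89.9, -164.8]
contact_force: [-2.8, -2.2, -4.7]
gripper_width: 0.0434
time_s: 23.75
tcp_pos: [0.5639, -0.1906, 0.0854]
eef_rot: [-54.1, 89.9, -85.3]
contact_force: [-3.3, -7.2, 1.6]
gripper_width: 0.0437
time_s: 24.25
tcp_pos: [0.5634, -0.1884, 0.0853]
eef_rot: [32.8, 90.0, 1.6]
contact_force: [0.2, 0.6, -0.1]
gripper_width: 0.0696
```

View pics/wrist15.png

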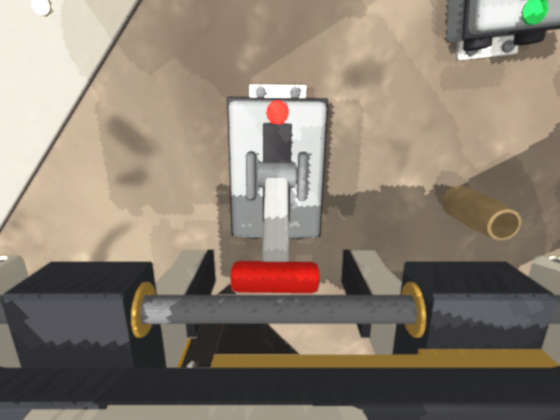

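The red bar is back at the ON stop (275,277) and released. I'll lift straight up and make the final checks.

```bash
python3 -m creep '[{"ax":0,"ay":0,"az":0,"tx":-0.03,"ty":0,"tz":0,"fingers":0.07},{"ax":0,"ay":0,"az":0,"tx":-0.07,"ty":0,"tz":0,"fingers":0.07},{"ax":0,"ay":0,"az":0,"tx":-0.12,"ty":0,"tz":0,"fingers":0.07},{"ax":0,"ay":0,"az":0,"tx":-0.17,"ty":0,"tz":0,"fingers":0.07},{"ax":0,"ay":0,"az":0,"tx":-0.22,"ty":0,"tz":0,"fingers":0.07}]' 15
python3 -m creep '[{"ax":0,"ay":0,"az":0,"tx":0,"ty":0,"tz":0,"fingers":0.07},{"ax":0,"ay":0,"az":0,"tx":0,"ty":0,"tz":0,"fingers":0.07}]' 15
python3 - <<'E'
from h import *
go(.56,-.19,.3)
for n in("scene","side"):
    p,W,c=cloud(n);cv2.imwrite(f'pics/{n}16.png',p);H=hsv(p); h,s,v=[H[...,i] for i in range(3)]
    m=((h<6)|(h>174))&(s>170)&(W[...,2]>.085)&(W[...,2]<.12)&(W[...,1]<-.1)&(W[...,1]>-.25)&(W[...,0]<.6); print(n,'red',m.sum(),np.median(W[m],0).round(3) if m.any() else '')
    m=(v<60)&(W[...,2]>.09)&(W[...,2]<.12)&(W[...,1]>-.06)&(W[...,1]<.08)&(W[...,0]>.4)&(W[...,0]<.58); print('black',m.sum(),np.median(W[m],0).round(3) if m.any() else '')
    g=(h>45)&(h<75)&(s>130)&(W[...,0]>.58)&(W[...,0]<.7)&(W[...,1]>.1)&(W[...,1]<.22)
    print('brush',W[g].mean(0).round(3),np.percentile(W[g][:,2],99))
E
```

```text
time_s: 24.8
tcp_pos: [0.5626, -0.1885, 0.3075]
eef_rot: [32.4, 90.0, 1.2]
contact_force: [1.8, -0.4, -0.8]
gripper_width: 0.0699
time_s: 25.0
tcp_pos: [0.5635, -0.1884, 0.3069]
eef_rot: [35.4, 89.8, 4.2]
contact_force: [0.6, 0.3, 0.6]
gripper_width: 0.0701
now 25.0 [ 0.5635 -0.1884  0.3069] zyaw -31.2 w 0.0701 F [0.6 0.3 0.6] j [   0.   10.   -3.   -0.  -77. -122.]
shift [ 0.0069 -0.0032 -0.0022] turn [ 0.    0.17 -0.12]
scene red 99 [ 0.56  -0.184  0.104]
black 115 [0.524 0.006 0.104]
brush [0.636 0.169 0.148] 0.1787708255129831
side red 221 [ 0.559 -0.194  0.106]
black 121 [ 0.522 -0.008  0.106]
brush [0.636 0.154 0.127] 0.15430971281567488
```

View pics/side16.png

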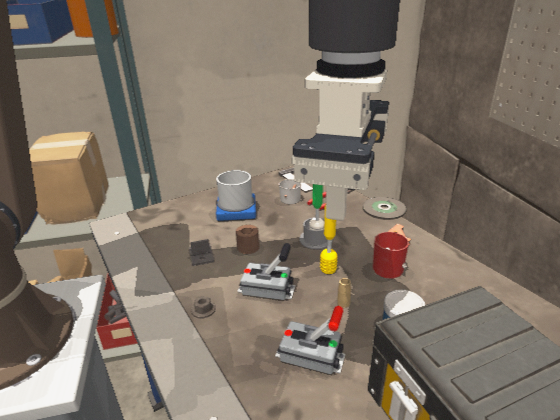

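View pics/scene16.png

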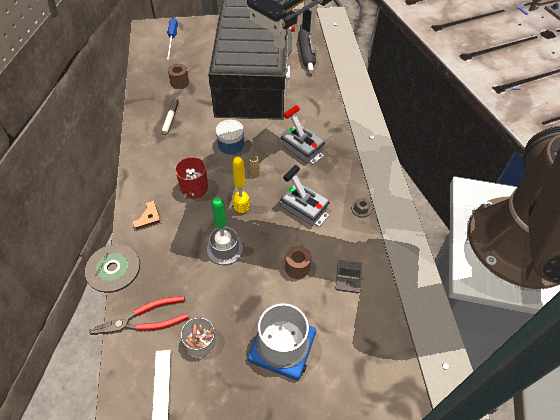

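Both handles are at their green dots, the brush is in its stand, and the bystanders haven't moved. I'm handing the job in.

```bash
python3 -c "
from plant import r,viewer,order
print(order.close_job())"
```

```text
the job is handed in; nothing more can be done
None
```

I did the whole sequence in order and handed it in at about 25 s of the 72 s allowed. The hand-in reports no verdict.

- **Isolator off:** I gripped the red crossbar by its ends and carried it over to the red dot. The gripper had no room to push from behind because the toolbox corner was too close.
- **Scrubbing:** I took the green brush, scrubbed two strokes in the pot and raised it about 5 cm after each.
- **Return and isolator on:** I stood the brush back in its stand and let go. Only then did I throw the red handle back to the green dot.

**Last checks**
- **Handles:** The red crossbar is back within 1 mm of its starting ON position in both views. The black handle is still ON.
- **Brush:** It stands upright with its top at about 0.179 m, roughly 2–3 mm from where it started.
- **Surroundings:** The other items look unmoved in the pictures. The arm is clear, with no contact force.

**Two readings that disagreed**
- **Second stroke:** The first stroke met the pot floor with about 14 N. The second showed no force at its lowest point, which was about 2 mm lower by the arm's reading. The brush had probably slipped up that much in the grip, so I judged its foot to be at or within a few mm of the floor, inside the 15 mm limit.
- **Side view of the brush:** The final side view gave a lower brush top (0.154 m) because the gripper hid part of the handle. The scene view gave 0.179 m, in line with the earlier clear views.

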